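# Seat a drive module and clamp it with the recessed knob

## Task

Push the finned module in the fixture fully home against the end stop without ramming it, then reach into the recess and turn the clamp knob clockwise until the jaw holds the module against the side fence firmly but gently, at about 12 N (well short of the 24 N that would crush it). Let go of everything, keep the gripper from leaning on the recess housing, and leave the other things lying about where they are.

Things in the scene. Friction and masses are not known exactly. Their poses are not given: they have to be found in the camera images.
- fixture: Bolted-down clamping fixture: aluminium plate 220 x 280 x 15 mm. Origin at the centre of its underside; x (220 mm) runs along the channel to the end stop, y (280 mm) from the side fence to the knob housing, z up. The channel lies along x at about y = -65 mm, open above and at its -x end, floor at z = 15 mm.
- seat (a point): Point on the channel floor where the centre of the seated module's underside belongs, to within the fence setting (y). Fixture frame (45, -65, 15) mm, same axes. The side fence beside it at -y is a steel bar 12 mm thick, 26 mm high, fixture x -53 to 77 mm; its inner face is at y = -98 to -92 mm, set anew each time and locked, so the knob angle at which the jaw bites differs.
- end_stop: Steel wall across the +x end of the channel, 35 mm high above the plate, 85 mm long. Axes and origin coincide with fixture's; the face that the module seats on is at x = 80 mm. Ramming the module into it with over 25 N damages it.
- module: Loose aluminium drive module with five cooling fins on top: 70 mm long (x), 50 wide (y), 45 high, 0.2 to 0.4 kg. Origin at the centre of its underside. It starts in the channel, 25 to 60 mm short of the end stop, nearly parallel to it, with play at both sides.
- jaw: Steel jaw plate 60 x 10 x 28 mm. Origin: centre of the face that presses the module; axes as the fixture's; at (40, -34, 31) mm there with the knob at 0. Advances to -y 14 mm per rad of knob, on a spring: once it has pushed the module to the fence its force grows 6 N per mm, about 84 N per rad of knob (12 N: 0.14 rad past first bite); the spring gives 5 mm at most.
- housing: Grey box with a round recess in its top. Axes and origin coincide with fixture's; the box is 120 (x) x 100 (y) mm, centred at x = 0, y = 70 mm, top at z = 85 mm. The recess is 80 mm across, 40 mm deep, centred on the knob. Leaning on the housing with over 20 N is damage.
- knob_grip (a point): Point on the axis of the black knob, where to grip it; turns with the knob. Fixture frame (0, 70, 69) mm, z up. The grip is a bar 46 mm long (this point's x) and 16 mm thick (y, to be pinched), from 16 mm below this point (where a 50 mm disc begins) to 11 mm above it; its top is 5 mm below the rim, the recess floor 24 mm below this point. At knob 0 the bar lies along fixture x.
- knob (a joint): Knob angle, rad: 0 = jaw fully open, grows clockwise from above (tightening), end at 1.7; starts at 0 to 0.2; the jaw bites at about 0.57 to 1.0. Friction holds it where it is left (up to 0.38 N m to turn it). The jaw adds 0.014 N m per newton of clamping force: at 12 N the torque, read standing still or turning, has risen by about 0.17 N m over that of free turning.
- collar: Bystander: small steel shaft collar, 28 mm across, 12 mm high, lying on the plate before the housing. Origin under its centre.
- bush: Bystander: brass bush, 22 mm across, 22 mm high, standing on the plate behind the housing. Origin under its centre.
- spare: Bystander: a smaller square finned module, 55 x 55 x 30 mm, on the table. Origin under its centre.
- driver: Bystander: screwdriver on the table to the robot's left.
- wrench: Bystander: wrench on the table to the robot's right.
- mug: Bystander: white mug, 80 mm across, 90 mm high, far left on the table. Origin under its centre.
- partbin: Bystander: grey parts bin 110 x 150 x 50 mm, far right on the table. Origin under its centre.
Things that resemble listed ones, but are neither listed nor needed, are in the scene too. What is shaped like the module but orange is not meant.

How it is judged (in metres and radians):
On the way, in this order (a step that is already met when the one before it is completed fails the run):
1. the module sits fully home against the end stop (x of module in the frame of fixture above 0.0425 m and z of module in the frame of fixture below 0.018 m), for 0.2 s.
2. the jaw holds the module with at least 7 N (contact force between jaw and module above 7 N), for 0.2 s.
At the end, for the whole second after the job is handed in: The module lies flat on the plate, its end within 2.5 mm of the end stop, square to the channel within 0.04 rad, at rest, and the jaw presses it against the fence with 7 to 18 N (all of step 1 and contact force between jaw and module between 7 and 18 N and angle between the x axis of module and the x axis of fixture, either way round below 0.04 rad and linear speed of module below 0.01 m/s and velocity of joint knob below 0.05 rad/s); the robot touches nothing.
It fails at once if the jaw crushes the module (over 24 N) (contact force between jaw and module above 24 N).
It fails at once if the module is rammed into the end stop (over 25 N) (contact force between module and end_stop above 25 N).
It fails at once if the gripper leans on the recess housing (over 20 N) (contact force between any of the fingers, the arm and housing above 20 N).
It fails at once if a bystander is moved by more than 25 mm (distance of any of collar, bush, spare, driver, wrench, mug, partbin from where it was at the start of the episode above 0.025 m).
It also fails if it takes over 72 s, if anything falls off the work surface, if the arm or the gripper's body presses on something with over 40 N, if the wrist force passes 120 N, or if a joint passes its speed limit or range.

## Robot

A 6-joint arm with a two-finger parallel gripper is mounted at the origin on the work surface. World frame = base frame: x ahead of the robot, y to its left, z up, the work surface at z = 0. Lengths are in m, angles in degrees, forces in N, time in s.
With the tool pointing down it reaches from about 0.25 to 0.725 m from the base axis. Payload 4 kg.
Tool frame: the origin (TCP) lies midway between the tips of the shut fingers; the grasp point (between the pads) lies robot.grip_depth behind it (robot.grip_depth is the distance from the TCP to the grasp point, in m); z points along the fingers, y is the line along which they close (so a half turn about z gives the same grasp; the last joint's range is limited). The gripper opens to 85 mm and grips with 20 to 120 N. Pads are 22 mm wide; open, the fingers measure 114 mm over their backs; the gripper's body (76 mm by 85 mm) begins 54 mm behind the grasp point. The pads swing forward as they close: fully open they stand 13 mm farther back than shut.
Start: joints at [67.208, 13.785, 0.286, 76.501, 0, 90], TCP at [0.194, 0.461, 0.21] pointing down, gripper open.
Joint ranges: [-155.79, 155.79], [-60.16, 107.12], [-62.33, 73.08], [-114, 123.19], [-81.49, 82.49], [-180, 180]. Speed limits (degrees/s): [159.86, 159.86, 180, 180, 180, 180].

## Interface

Orientations are given as a 3x3 rotation matrix whose columns are the frame's x, y, z axes.
In Python, from plant import robot gives the robot as it stands.
- The arm moves only by the tool arm_command, never from a script. Its argument "deltas" is a list of rows, each an object of numbers: "tx", "ty", "tz": the shift along the tool's x, y, z in units of 40 mm (1.0 is 40 mm); "rx", "ry", "rz": the turn, a rotation vector about the tool's x, y, z in units of 6 degrees (1.0 is 6 degrees); "jaw": the opening, from -1 (shut) to 1 (fully open), so that 0 is half open. In form: [{"tx": .., "ty": .., "tz": .., "rx": .., "ry": .., "rz": .., "jaw": ..}, ...]. A call has 1 to 10 rows; each row shifts and turns the commanded pose from where the row before left it, along the tool's axes as they then stand; what a row does not reach is not made up. A row lasts 1/12 s, in which the tool goes at most 41.7 mm and 7.16 degrees, less where a joint would pass 70% of its speed; a pose out of reach is approached as far as the arm can. A call is refused whole if a number of a shift passes 1 or a number of a turn 1, either way. A call with a gripper value outside its range is refused whole. The fingers move at their own pace and stop on an object; the grip force is fixed at half the most. Time passes only in rows, so rows that do not move let the fingers close. It gives the time, the measured TCP pose, the force, the opening and the grip force at its end, in the units of the state.
- robot.observe(): the state, without advancing time (a new reading comes with each control period).
- robot.camera(name): name is "scene" or "top" or "wrist"; returns a dict with "color" (420x560x3 uint8, red, green, blue), "fx", "fy", "cx", "cy" (pixels), "world_to_cam" (4x4, takes a point from world to camera coordinates); the wrist camera has in their place "tool_from_camera" (4x4, takes a point from camera to tool coordinates, whose origin is the TCP and whose axes are the flange's). Camera axes: x right, y up, looking along -z (the intrinsics and any distortion apply to the point x, -y, -z); pixel columns grow to the right and rows downward; lengths in m; the calibration is good to about 2 mm. A picture is of the moment at which its call begins: read the wrist's pose just before it. There is no depth.
- robot.hand_in(): hands the job in; it is judged then, once.
The state is a dict: "t": time; "joints": joint angles; "joint_vel": joint speeds; "tau": joint torques, N m; "position": TCP position; "tcp_rot": TCP orientation; "contact_force": force on the tool from outside, world axes, zero at the start; "torque": the same for the moment, N m; "grip_width": finger opening in m; "grasp_force": force on a finger pad.
Only numpy, scipy, OpenCV 4.12 (cv2) and the standard library are available. Lean on these libraries where they do the work, as an engineer would, in place of code of your own. Each camera call takes 0.05 s, during which the arm holds its last target. There are 200 camera calls.

## Working session

There is one attempt and no reset: what is moved stays moved. The work goes in short steps, Python scripts to look and compute and a tool call to move; the robot and the scene stay as the last step left them, time stands still between calls to the robot, and variables do not carry over. Pictures are saved under pics/ and viewed, at most 10 in all, crops included, and the job is handed in when it is done.

Besides the shell and the picture viewer there is one more tool, called after "Call:" as name([rows], argument=value, ...), one row to a line, values as JSON. arm_command: Moves the arm, as the interface text tells. Its arguments: {"type":"object","properties":{"deltas":{"type":"array"}},"required":["deltas"]}

```bash
mkdir -p pics; ls; python3 - <<'E'
from plant import robot
import cv2,pickle
s=robot.observe();print(s, robot.grip_depth)
for n in("scene","top","wrist"):
    c=robot.camera(n);pickle.dump(c,open(f"pics/{n}0.pkl","wb"));cv2.imwrite(f"pics/{n}0.png",c["color"][:,:,::-1])
    print(n,{k:v for k,v in c.items() if k!="color"})
E
```

```text
pics
{'t': 0.0, 'joints': array([6.72078027e+01, 1.38317830e+01, 2.13475164e-01, 7.65003412e+01,
       5.46135613e-04, 8.99988091e+01]), 'joint_vel': array([-0.07783738, -0.04852414, -0.14623363, -0.00072502, -0.07981229,
        0.13883687]), 'tau': array([ 5.87944560e-04, -3.72319758e+01,  2.52406186e+01,  1.68366206e-02,
       -3.02966987e-05, -9.23666136e-06]), 'position': array([0.19343276, 0.46034184, 0.20871502]), 'tcp_rot': array([[-9.21923960e-01,  3.87370048e-01, -8.11000305e-04],
       [ 3.87370897e-01,  9.21921991e-01, -1.90542385e-03],
       [ 9.57488685e-06, -2.07081382e-03, -9.99997856e-01]]), 'contact_force': array([-0.2990742 ,  0.09748573,  0.62878198]), 'torque': array([ 0.00633624, -0.01563222, -0.00822447]), 'grasp_force': 0.0, 'grip_width': 0.08518498782475092} 0.0187
scene {'fx': 407.8796574527507, 'fy': 407.8796574527507, 'cx': 275.2238151404727, 'cy': 208.67163481274275, 'world_to_cam': array([[ 0.65101855,  0.75885287, -0.01780914, -0.35169488],
       [-0.58071915,  0.51303261,  0.63210981,  0.29106798],
       [ 0.48881501, -0.4011731 ,  0.77467414, -1
[... 212 characters left out ...]
8354, -0.99987903, -0.01201033, -0.01340209],
       [ 0.98835594,  0.00794442,  0.15195205, -0.58087601],
       [-0.15183826, -0.01337231,  0.98831489, -1.17143418],
       [ 0.        ,  0.        ,  0.        ,  1.        ]])}
wrist {'fx': 343.9391138876206, 'fy': 343.9391138876206, 'cx': 284.5551597639703, 'cy': 211.67171777289713, 'tool_from_camera': array([[ 7.16268047e-05,  9.49917657e-01,  3.12500303e-01,
         7.98467828e-02],
       [ 9.99999481e-01,  2.49559072e-04, -9.87798520e-04,
         6.06147203e-04],
       [-1.01631454e-03,  3.12500211e-01, -9.49917146e-01,
        -1.64167748e-01],
       [ 0.00000000e+00,  0.00000000e+00,  0.00000000e+00,
         1.00000000e+00]])}
```

```bash
python3 - <<'E'
import cv2,numpy as np
a=cv2.imread("pics/top0.png");b=cv2.imread("pics/scene0.png")
cv2.imwrite("pics/both0.png",cv2.resize(a,(800,600)))
E
```

```text
(no output)
```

View pics/both0.png

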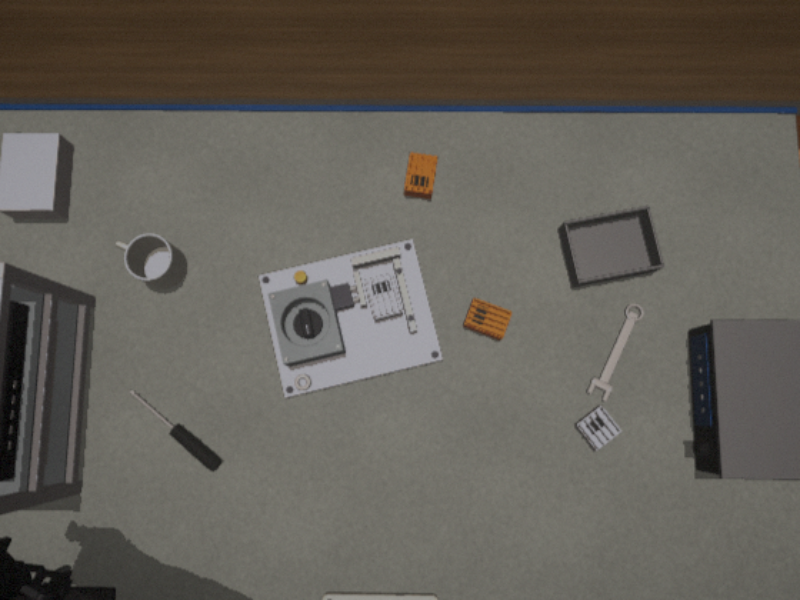

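View pics/scene0.png

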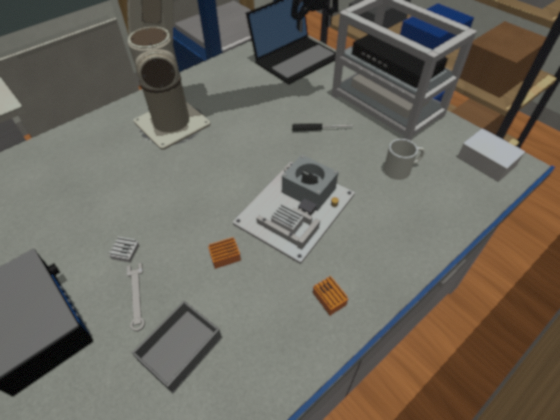

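The top view (800 px wide) shows the plate with corners near (260,275), (412,240), (441,358) and (286,397). The housing and knob are at (306,322), the end stop at (375,258), the fence at (408,295), the collar at (303,382) and the bush at (301,277).

Things that could be taken for the module: the white finned block in the channel (383,297), the orange blocks at (421,175) and (488,318), and the white spare at (598,428). I choose (383,297), as it is not orange and lies in the channel.

```bash
cat > h.py <<'E'
import numpy as np,cv2,pickle
def ray(c,px,T=None):
    px=np.asarray(px,float).reshape(-1,2)
    d=np.c_[(px[:,0]-c["cx"])/c["fx"],-(px[:,1]-c["cy"])/c["fy"],-np.ones(len(px))]
    if T is None: T=np.linalg.inv(c["world_to_cam"])
    return T[:3,3],d@T[:3,:3].T
def onplane(c,px,z,T=None):
    o,d=ray(c,px,T); return o+d*((z-o[2])/d[:,2])[:,None]
def proj(c,P,T=None):
    W=c["world_to_cam"] if T is None else np.linalg.inv(T)
    p=np.asarray(P).reshape(-1,3)@W[:3,:3].T+W[:3,3]
    return np.c_[c["cx"]-c["fx"]*p[:,0]/p[:,2],c["cy"]+c["fy"]*p[:,1]/p[:,2]]
def wT(s,c):
    A=np.eye(4);A[:3,:3]=s["tcp_rot"];A[:3,3]=s["position"];return A@c["tool_from_camera"]
E
python3 - <<'E'
from h import *
c=pickle.load(open("pics/top0.pkl","rb"));im=c["color"]
g=im.min(2)
roi=np.zeros_like(g);roi[155:290,170:320]=1
m=((g>125)&(roi>0)).astype(np.uint8)
m=cv2.morphologyEx(m,cv2.MORPH_CLOSE,np.ones((3,3)))
cs=max(cv2.findContours(m,0,2)[0],key=cv2.contourArea)
hull=cv2.convexHull(cs)
P=onplane(c,hull.reshape(-1,2),0.015)
r=cv2.minAreaRect((P[:,:2]*1000).astype(np.float32));print(r, cv2.boxPoints(r))
# fixture-aligned rectified close-ups at z=0.06 from top
ctr=np.array(r[0])/1000
E1=cv2.boxPoints(r)/1000
long=max([(E1[1]-E1[0]),(E1[2]-E1[1])],key=np.linalg.norm)
y=long/np.linalg.norm(long); y=y if y[1]>0 else -y; x=np.array([y[1],-y[0]])
print("origin",ctr,"yaw",np.degrees(np.arctan2(x[1],x[0])))
F=np.eye(4);F[:2,0]=x;F[:2,1]=y;F[:2,3]=ctr;np.save("F.npy",F)
k=im[150:290,165:325];cv2.imwrite("pics/crop1.png",cv2.resize(k[:,:,::-1],None,fx=5,fy=5,interpolation=2)[:600])
E
```

```text
((553.9620361328125, 57.06425476074219), (218.7418212890625, 280.14776611328125), 14.043371200561523) [[ 413.87018   166.41212 ]
 [ 481.8498   -105.36269 ]
 [ 694.0539    -52.283615]
 [ 626.0743    219.49121 ]]
origin [0.55396204 0.05706425] yaw 14.0433655
```

View pics/crop1.png

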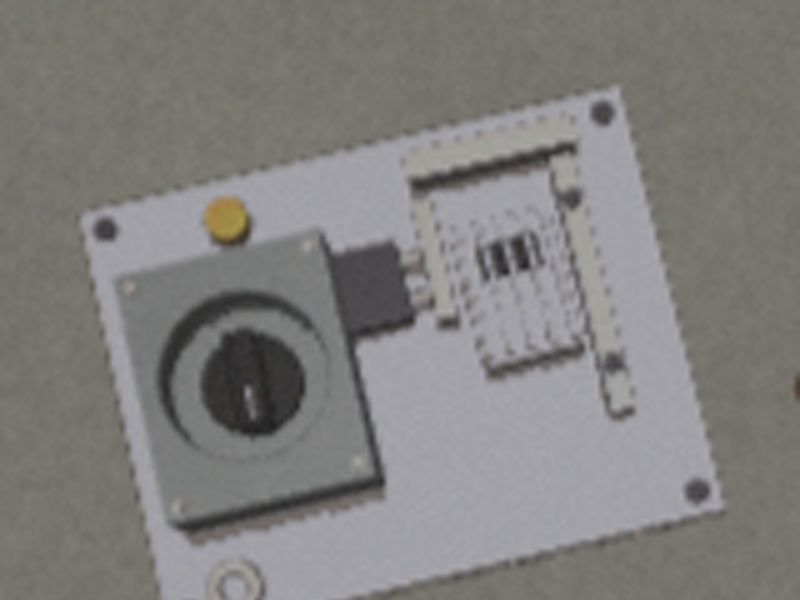

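```bash
python3 - <<'E'
from h import *
F=np.load("F.npy");Fi=np.linalg.inv(F)
c=pickle.load(open("pics/top0.pkl","rb"))
def fx(px,z):
    px=np.array(px,float)/5+[165,150]
    P=onplane(c,px,z);return (np.c_[P,np.ones(len(P))]@Fi.T)[:,:3].round(4)*1000
print("module rear top",fx([(488,362),(582,342)],.06)," rear bottom",fx([(490,378),(585,352)],.016))
print("fence inner rear",fx([(603,398),(553,170)],.041),"knob bar",fx([(238,335),(266,432)],.08))
print("jaw inner",fx([(455,320),(435,205)],.045))
t=(F@[-.085,-.065,.2,1])[:3];print("target",t)
from plant import robot
s=robot.observe();d=t-s["position"];print(s["tcp_rot"].T@d/.04)
E
```

```text
module rear top [[-19.2 -43.   60. ]
 [-20.4 -88.9  60. ]]  rear bottom [[-21.5 -42.2  16. ]
 [-20.  -91.   16. ]]
fence inner rear [[-46.9 -93.1  41. ]
 [ 68.1 -96.   41. ]] knob bar [[ 18.3  68.6  80. ]
 [-29.6  65.7  80. ]]
jaw inner [[  6.4 -32.2  45. ]
 [ 64.  -35.7  45. ]]
target [ 0.48727514 -0.02661882  0.2       ]
[-11.48906474  -8.38011576   0.23637602]
```

Call:
arm_command([
  {"tx": -0.766,"ty": -0.559,"jaw": -1},
  {"tx": -0.766,"ty": -0.559,"jaw": -1},
  {"tx": -0.766,"ty": -0.559,"jaw": -1},
  {"tx": -0.766,"ty": -0.559,"jaw": -1},
  {"tx": -0.766,"ty": -0.559,"jaw": -1},
  {"tx": -0.766,"ty": -0.559,"jaw": -1},
  {"tx": -0.766,"ty": -0.559,"jaw": -1},
  {"tx": -0.766,"ty": -0.559,"jaw": -1},
  {"tx": -0.766,"ty": -0.559,"jaw": -1},
  {"tx": -0.766,"ty": -0.559,"jaw": -1},
])

```text
schema error: expected keys tx, ty, tz, rx, ry, rz, jaw
```

Call:
arm_command([
  {"tx": -0.766,"ty": -0.559,"jaw": -1},
  {"tx": -0.766,"ty": -0.559,"jaw": -1},
  {"tx": -0.766,"ty": -0.559,"jaw": -1},
  {"tx": -0.766,"ty": -0.559,"jaw": -1},
  {"rz": -1,"jaw": -1},
  {"rz": -1,"jaw": -1},
  {"rz": -1,"jaw": -1},
  {"rz": -1,"jaw": -1},
  {"rz": -1,"jaw": -1},
  {"rz": -1,"jaw": -1},
])

```text
schema error: expected keys tx, ty, tz, rx, ry, rz, jaw
```

```bash
cat >> h.py <<'E'
F=np.load("F.npy");Fi=np.linalg.inv(F)
def status(robot,tgt=None):
    s=robot.observe();p=Fi@[*s["position"],1];R=Fi[:3,:3]@s["tcp_rot"]
    print("t",round(s["t"],2),"fix pos mm",(p[:3]*1000).round(1),"yaw of y-axis err",np.degrees(np.arctan2(-R[0,1],R[1,1])).round(2),"z",R[:,2].round(3),"F",(Fi[:3,:3]@s["contact_force"]).round(2),"M",s["torque"].round(3),"w",round(s["grip_width"]*1000,1),"g",round(s["grasp_force"],1),"j",s["joints"].round(1))
    if tgt is not None: print("units",(R.T@(np.array(tgt)/1000-p[:3])/.04).round(3))
    return s
E
python3 - <<'E'
from h import *
from plant import robot
s=status(robot,(-55,-66,110))
c=robot.camera("wrist");pickle.dump((s,c),open("pics/w1.pkl","wb"));cv2.imwrite("pics/w1.png",c["color"][:,:,::-1])
E
```

```text
t 0.15 fix pos mm [-251.8  478.8  208.9] yaw of y-axis err -36.84 z [-0.001 -0.001 -1.   ] F [-0.51  0.85 -1.17] M [ 0.013 -0.025 -0.021] w 85.7 g 0.0 j [67.2 13.8  0.2 76.5  0.  90. ]
units [-12.104  -7.947   2.486]
```

View pics/w1.png

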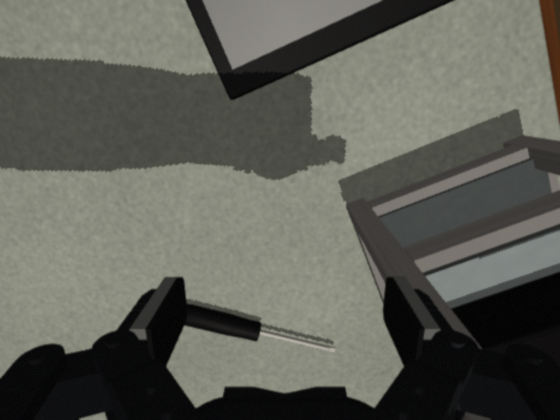

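That picture is of the start pose: the driver at (260,325) and nothing of the fixture. The moves were refused because every key is needed.

Call:
arm_command([
  {"tx": -0.8,"ty": -0.53,"tz": 0,"rx": 0,"ry": 0,"rz": 0,"jaw": -1},
  {"tx": -0.8,"ty": -0.53,"tz": 0,"rx": 0,"ry": 0,"rz": 0,"jaw": -1},
  {"tx": -0.8,"ty": -0.53,"tz": 0,"rx": 0,"ry": 0,"rz": 0,"jaw": -1},
  {"tx": -0.8,"ty": -0.53,"tz": 0,"rx": 0,"ry": 0,"rz": 0,"jaw": -1},
  {"tx": -0.8,"ty": -0.53,"tz": 0,"rx": 0,"ry": 0,"rz": 0,"jaw": -1},
  {"tx": -0.8,"ty": -0.53,"tz": 0,"rx": 0,"ry": 0,"rz": 0,"jaw": -1},
  {"tx": -0.8,"ty": -0.53,"tz": 0,"rx": 0,"ry": 0,"rz": 0,"jaw": -1},
  {"tx": -0.8,"ty": -0.53,"tz": 0,"rx": 0,"ry": 0,"rz": 0,"jaw": -1},
  {"tx": -0.8,"ty": -0.53,"tz": 0,"rx": 0,"ry": 0,"rz": 0,"jaw": -1},
  {"tx": -0.8,"ty": -0.53,"tz": 0,"rx": 0,"ry": 0,"rz": 0,"jaw": -1},
])

```text
t: 1.03
position: [0.4072, 0.1398, 0.2097]
tcp_rot: [[-0.922, 0.387, 0.0], [0.387, 0.922, 0.0], [-0.0, 0.0, -1.0]]
contact_force: [0.3, 0.6, 1.2]
grip_width: 0.0001
grasp_force: 0.0
```

Call:
arm_command([
  {"tx": -0.8,"ty": -0.53,"tz": 0,"rx": 0,"ry": 0,"rz": 0,"jaw": -1},
  {"tx": -0.8,"ty": -0.53,"tz": 0,"rx": 0,"ry": 0,"rz": 0,"jaw": -1},
  {"tx": -0.8,"ty": -0.53,"tz": 0,"rx": 0,"ry": 0,"rz": 0,"jaw": -1},
  {"tx": -0.8,"ty": -0.53,"tz": 0,"rx": 0,"ry": 0,"rz": 0,"jaw": -1},
  {"tx": 0,"ty": 0,"tz": 0,"rx": 0,"ry": 0,"rz": -1,"jaw": -1},
  {"tx": 0,"ty": 0,"tz": 0,"rx": 0,"ry": 0,"rz": -1,"jaw": -1},
  {"tx": 0,"ty": 0,"tz": 0,"rx": 0,"ry": 0,"rz": -1,"jaw": -1},
  {"tx": 0,"ty": 0,"tz": 0,"rx": 0,"ry": 0,"rz": -1,"jaw": -1},
  {"tx": 0,"ty": 0,"tz": 0,"rx": 0,"ry": 0,"rz": -1,"jaw": -1},
  {"tx": 0,"ty": 0,"tz": 0,"rx": 0,"ry": 0,"rz": -1,"jaw": -1},
])

```text
t: 1.87
position: [0.4915, 0.0136, 0.2093]
tcp_rot: [[-0.972, -0.233, -0.001], [-0.233, 0.972, -0.0], [0.001, 0.0, -1.0]]
contact_force: [-0.4, 0.2, 0.2]
grip_width: -0.0
grasp_force: 0.0
```

```bash
python3 - <<'E'
from h import *
from plant import robot
s=status(robot,(-55,-66,110))
c=robot.camera("wrist");pickle.dump((s,c),open("pics/w2.pkl","wb"));cv2.imwrite("pics/w2.png",c["color"][:,:,::-1])
E
```

```text
t 1.87 fix pos mm [-71.1 -27.  209.3] yaw of y-axis err -0.55 z [-0.001  0.    -1.   ] F [-0.31  0.33  0.15] M [0.014 0.02  0.018] w -0.0 g 0.0 j [  1.6  12.9  -0.9  76.2   0.  -11.9]
units [-0.414 -0.972  2.482]
```

View pics/w2.png

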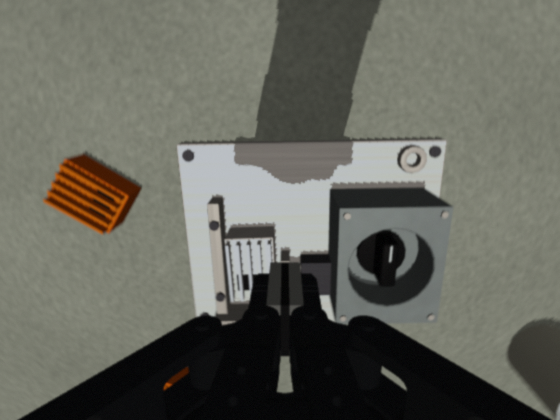

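The wrist view (image up is fixture -x) shows the module rear top edge from (225,237) to (274,235), the fence at (217,255), the knob bar at (387,258) and the collar at (412,158). Next I move behind the module and go down.

Call:
arm_command([
  {"tx": -0.2,"ty": -0.49,"tz": 0.6,"rx": 0,"ry": 0,"rz": -0.09,"jaw": -1},
  {"tx": -0.2,"ty": -0.49,"tz": 0.6,"rx": 0,"ry": 0,"rz": 0,"jaw": -1},
  {"tx": 0,"ty": 0,"tz": 0.7,"rx": 0,"ry": 0,"rz": 0,"jaw": -1},
  {"tx": 0,"ty": 0,"tz": 0.7,"rx": 0,"ry": 0,"rz": 0,"jaw": -1},
  {"tx": 0,"ty": 0,"tz": 0.7,"rx": 0,"ry": 0,"rz": 0,"jaw": -1},
  {"tx": 0,"ty": 0,"tz": 0.5,"rx": 0,"ry": 0,"rz": 0,"jaw": -1},
  {"tx": 0,"ty": 0,"tz": 0.4,"rx": 0,"ry": 0,"rz": 0,"jaw": -1},
  {"tx": 0,"ty": 0,"tz": 0.2,"rx": 0,"ry": 0,"rz": 0,"jaw": -1},
  {"tx": 0,"ty": 0,"tz": 0,"rx": 0,"ry": 0,"rz": 0,"jaw": -1},
])

```text
t: 2.67
position: [0.5146, -0.0205, 0.0316]
tcp_rot: [[-0.972, -0.236, -0.005], [-0.236, 0.972, 0.0], [0.004, 0.001, -1.0]]
contact_force: [0.7, -0.5, -1.4]
grip_width: 0.0
grasp_force: 0.0
```

```bash
python3 - <<'E'
from h import *
from plant import robot
s=status(robot,(-34,-66,33))
s2,c=pickle.load(open("pics/w2.pkl","rb"));T=wT(s2,c)
f=lambda px,z:((Fi@np.c_[onplane(c,px,z,T),np.ones(len(px))].T)[:3].T*1000).round(1)
print(f([(225,238),(274,236)],.06),f([(180,145),(444,140)],.015),f([(386,232),(388,284)],.08),f([(224,240),(208,204)],.041))
E
```

```text
t 2.67 fix pos mm [-57.1 -65.7  31.6] yaw of y-axis err -0.37 z [-0.004  0.001 -1.   ] F [ 0.55 -0.61 -1.36] M [-0.029  0.024  0.006] w 0.0 g 0.0 j [ -2.3  24.2 -13.5  52.6  -0.  -16. ]
units [-0.576 -0.004 -0.039]
[[-20.7 -85.5  60. ]
 [-22.4 -37.3  60. ]] [[-106.1 -133.9   15. ]
 [-108.5  137.8   15. ]] [[-33.5  66.2  80. ]
 [ 20.5  72.6  80. ]] [[ -10.6  -90.3   41. ]
 [ -50.1 -103.9   41. ]]
```

Call:
arm_command([
  {"tx": -0.3,"ty": 0,"tz": 0,"rx": 0,"ry": 0,"rz": 0,"jaw": -1},
  {"tx": -0.2,"ty": 0,"tz": 0,"rx": 0,"ry": 0,"rz": 0,"jaw": -1},
  {"tx": -0.08,"ty": 0,"tz": 0,"rx": 0,"ry": 0,"rz": 0,"jaw": -1},
  {"tx": -0.08,"ty": 0,"tz": 0,"rx": 0,"ry": 0,"rz": 0,"jaw": -1},
  {"tx": -0.08,"ty": 0,"tz": 0,"rx": 0,"ry": 0,"rz": 0,"jaw": -1},
  {"tx": -0.08,"ty": 0,"tz": 0,"rx": 0,"ry": 0,"rz": 0,"jaw": -1},
  {"tx": -0.08,"ty": 0,"tz": 0,"rx": 0,"ry": 0,"rz": 0,"jaw": -1},
  {"tx": -0.08,"ty": 0,"tz": 0,"rx": 0,"ry": 0,"rz": 0,"jaw": -1},
  {"tx": -0.08,"ty": 0,"tz": 0,"rx": 0,"ry": 0,"rz": 0,"jaw": -1},
  {"tx": -0.05,"ty": 0,"tz": 0,"rx": 0,"ry": 0,"rz": 0,"jaw": -1},
])

```text
t: 3.5
position: [0.5598, -0.01, 0.0336]
tcp_rot: [[-0.971, -0.238, -0.0], [-0.238, 0.971, -0.0], [0.0, -0.0, -1.0]]
contact_force: [-2.0, -0.3, 1.6]
grip_width: 0.0
grasp_force: 1.0
```

```bash
python3 - <<'E'
from h import *
from plant import robot
s=status(robot,(-1,-66,33))
E
```

```text
t 3.5 fix pos mm [-10.6 -66.5  33.6] yaw of y-axis err -0.3 z [-0. -0. -1.] F [-2.02  0.21  1.59] M [-0.156  0.393  0.016] w 0.0 g 1.0 j [ -1.   28.2  -6.4  55.5  -0.  -14.8]
units [-0.241  0.014  0.015]
```

Call:
arm_command([
  {"tx": -0.03,"ty": 0,"tz": 0,"rx": 0,"ry": 0,"rz": 0,"jaw": -1},
  {"tx": -0.03,"ty": 0,"tz": 0,"rx": 0,"ry": 0,"rz": 0,"jaw": -1},
  {"tx": -0.03,"ty": 0,"tz": 0,"rx": 0,"ry": 0,"rz": 0,"jaw": -1},
  {"tx": -0.02,"ty": 0,"tz": 0,"rx": 0,"ry": 0,"rz": 0,"jaw": -1},
  {"tx": -0.02,"ty": 0,"tz": 0,"rx": 0,"ry": 0,"rz": 0,"jaw": -1},
  {"tx": -0.02,"ty": 0,"tz": 0,"rx": 0,"ry": 0,"rz": 0,"jaw": -1},
  {"tx": 0,"ty": 0,"tz": 0,"rx": 0,"ry": 0,"rz": 0,"jaw": -1},
])

```text
t: 4.08
position: [0.5656, -0.0086, 0.0336]
tcp_rot: [[-0.971, -0.238, 0.0], [-0.238, 0.971, 0.0], [-0.0, -0.0, -1.0]]
contact_force: [-1.8, -1.1, 1.8]
grip_width: -0.0001
grasp_force: 0.8
```

```bash
python3 - <<'E'
from h import *
from plant import robot
s=status(robot,(-1,-66,33))
E
```

```text
t 4.08 fix pos mm [ -4.7 -66.5  33.6] yaw of y-axis err -0.29 z [ 0. -0. -1.] F [-1.99 -0.6   1.75] M [-0.075  0.317 -0.007] w -0.1 g 0.8 j [ -0.9  28.7  -5.4  55.8   0.  -14.6]
units [-0.092  0.013  0.014]
```

Call:
arm_command([
  {"tx": -0.012,"ty": 0,"tz": 0,"rx": 0,"ry": 0,"rz": 0,"jaw": -1},
  {"tx": -0.012,"ty": 0,"tz": 0,"rx": 0,"ry": 0,"rz": 0,"jaw": -1},
  {"tx": -0.012,"ty": 0,"tz": 0,"rx": 0,"ry": 0,"rz": 0,"jaw": -1},
  {"tx": -0.012,"ty": 0,"tz": 0,"rx": 0,"ry": 0,"rz": 0,"jaw": -1},
  {"tx": -0.012,"ty": 0,"tz": 0,"rx": 0,"ry": 0,"rz": 0,"jaw": -1},
  {"tx": 0,"ty": 0,"tz": 0,"rx": 0,"ry": 0,"rz": 0,"jaw": -1},
])

```text
t: 4.58
position: [0.5679, -0.008, 0.0336]
tcp_rot: [[-0.971, -0.238, 0.0], [-0.238, 0.971, 0.0], [-0.0, -0.0, -1.0]]
contact_force: [-1.4, -0.9, 2.1]
grip_width: 0.0002
grasp_force: 0.9
```

Call:
arm_command([
  {"tx": -0.012,"ty": 0,"tz": 0,"rx": 0,"ry": 0,"rz": 0,"jaw": -1},
  {"tx": -0.012,"ty": 0,"tz": 0,"rx": 0,"ry": 0,"rz": 0,"jaw": -1},
  {"tx": 0,"ty": 0,"tz": 0,"rx": 0,"ry": 0,"rz": 0,"jaw": -1},
])

```text
t: 4.83
position: [0.5688, -0.0078, 0.0336]
tcp_rot: [[-0.971, -0.238, 0.0], [-0.238, 0.971, 0.0], [-0.0, 0.0, -1.0]]
contact_force: [-1.9, -1.2, 1.5]
grip_width: -0.0
grasp_force: 0.9
```

Call:
arm_command([
  {"tx": -0.01,"ty": 0,"tz": 0,"rx": 0,"ry": 0,"rz": 0,"jaw": -1},
  {"tx": -0.01,"ty": 0,"tz": 0,"rx": 0,"ry": 0,"rz": 0,"jaw": -1},
  {"tx": 0,"ty": 0,"tz": 0,"rx": 0,"ry": 0,"rz": 0,"jaw": -1},
])

```text
t: 5.08
position: [0.5695, -0.0076, 0.0336]
tcp_rot: [[-0.971, -0.238, 0.0], [-0.238, 0.971, 0.0], [-0.0, 0.0, -1.0]]
contact_force: [-2.3, -0.1, 0.1]
grip_width: -0.0001
grasp_force: 0.9
```

Call:
arm_command([
  {"tx": -0.01,"ty": 0,"tz": 0,"rx": 0,"ry": 0,"rz": 0,"jaw": -1},
  {"tx": -0.01,"ty": 0,"tz": 0,"rx": 0,"ry": 0,"rz": 0,"jaw": -1},
  {"tx": 0,"ty": 0,"tz": 0,"rx": 0,"ry": 0,"rz": 0,"jaw": -1},
])

```text
t: 5.33
position: [0.5703, -0.0074, 0.0336]
tcp_rot: [[-0.971, -0.238, 0.0], [-0.238, 0.971, 0.0], [-0.0, -0.0, -1.0]]
contact_force: [-0.8, 0.0, 1.3]
grip_width: -0.0
grasp_force: 0.9
```

```bash
python3 - <<'E'
from h import *
from plant import robot
s=status(robot,(-1,-66,33))
E
```

```text
t 5.33 fix pos mm [  0.2 -66.5  33.6] yaw of y-axis err -0.3 z [ 0. -0. -1.] F [-0.79  0.22  1.28] M [-0.075  0.385 -0.015] w -0.0 g 0.9 j [ -0.7  29.2  -4.6  56.2   0.  -14.5]
units [0.03  0.013 0.015]
```

Call:
arm_command([
  {"tx": -0.01,"ty": 0,"tz": 0,"rx": 0,"ry": 0,"rz": 0,"jaw": -1},
  {"tx": -0.01,"ty": 0,"tz": 0,"rx": 0,"ry": 0,"rz": 0,"jaw": -1},
  {"tx": 0,"ty": 0,"tz": 0,"rx": 0,"ry": 0,"rz": 0,"jaw": -1},
])

```text
t: 5.58
position: [0.5711, -0.0072, 0.0336]
tcp_rot: [[-0.971, -0.238, 0.0], [-0.238, 0.971, 0.0], [-0.0, -0.0, -1.0]]
contact_force: [-1.5, -1.0, 0.8]
grip_width: 0.0001
grasp_force: 0.9
```

Call:
arm_command([
  {"tx": -0.01,"ty": 0,"tz": 0,"rx": 0,"ry": 0,"rz": 0,"jaw": -1},
  {"tx": -0.01,"ty": 0,"tz": 0,"rx": 0,"ry": 0,"rz": 0,"jaw": -1},
  {"tx": 0,"ty": 0,"tz": 0,"rx": 0,"ry": 0,"rz": 0,"jaw": -1},
])

```text
t: 5.83
position: [0.5719, -0.007, 0.0336]
tcp_rot: [[-0.971, -0.238, 0.0], [-0.238, 0.971, 0.0], [-0.0, -0.0, -1.0]]
contact_force: [-2.4, -1.6, 2.1]
grip_width: -0.0001
grasp_force: 0.9
```

Call:
arm_command([
  {"tx": -0.01,"ty": 0,"tz": 0,"rx": 0,"ry": 0,"rz": 0,"jaw": -1},
  {"tx": -0.01,"ty": 0,"tz": 0,"rx": 0,"ry": 0,"rz": 0,"jaw": -1},
  {"tx": 0,"ty": 0,"tz": 0,"rx": 0,"ry": 0,"rz": 0,"jaw": -1},
])

```text
t: 6.08
position: [0.5725, -0.0069, 0.0336]
tcp_rot: [[-0.971, -0.238, -0.0], [-0.238, 0.971, 0.0], [0.0, 0.0, -1.0]]
contact_force: [-1.6, -1.3, 0.6]
grip_width: -0.0003
grasp_force: 1.0
```

Call:
arm_command([
  {"tx": -0.01,"ty": 0,"tz": 0,"rx": 0,"ry": 0,"rz": 0,"jaw": -1},
  {"tx": -0.01,"ty": 0,"tz": 0,"rx": 0,"ry": 0,"rz": 0,"jaw": -1},
  {"tx": 0,"ty": 0,"tz": 0,"rx": 0,"ry": 0,"rz": 0,"jaw": -1},
])

```text
t: 6.33
position: [0.5727, -0.0068, 0.0335]
tcp_rot: [[-0.971, -0.238, -0.001], [-0.238, 0.971, -0.0], [0.001, 0.0, -1.0]]
contact_force: [-3.3, -1.1, 1.7]
grip_width: -0.0003
grasp_force: 2.0
```

Call:
arm_command([
  {"tx": -0.01,"ty": 0,"tz": 0,"rx": 0,"ry": 0,"rz": 0,"jaw": -1},
  {"tx": -0.01,"ty": 0,"tz": 0,"rx": 0,"ry": 0,"rz": 0,"jaw": -1},
  {"tx": 0,"ty": 0,"tz": 0,"rx": 0,"ry": 0,"rz": 0,"jaw": -1},
])

```text
t: 6.58
position: [0.5729, -0.0067, 0.0334]
tcp_rot: [[-0.971, -0.238, -0.002], [-0.238, 0.971, -0.0], [0.002, 0.0, -1.0]]
contact_force: [-5.9, -2.0, 3.4]
grip_width: 0.0001
grasp_force: 2.9
```

```bash
python3 - <<'E'
from h import *
from plant import robot
s=status(robot,(-1,-66,33))
c=robot.camera("top");k=c["color"][150:290,165:325];cv2.imwrite("pics/crop2.png",cv2.resize(k[:,:,::-1],None,fx=5,fy=5,interpolation=2)[:600])
E
```

```text
t 6.58 fix pos mm [  2.9 -66.4  33.4] yaw of y-axis err -0.3 z [-0.002  0.    -1.   ] F [-6.23 -0.5   3.41] M [-0.223  1.211  0.026] w 0.1 g 2.9 j [ -0.7  29.6  -4.   56.6  -0.  -14.4]
units [0.097 0.01  0.01 ]
```

View pics/crop2.png

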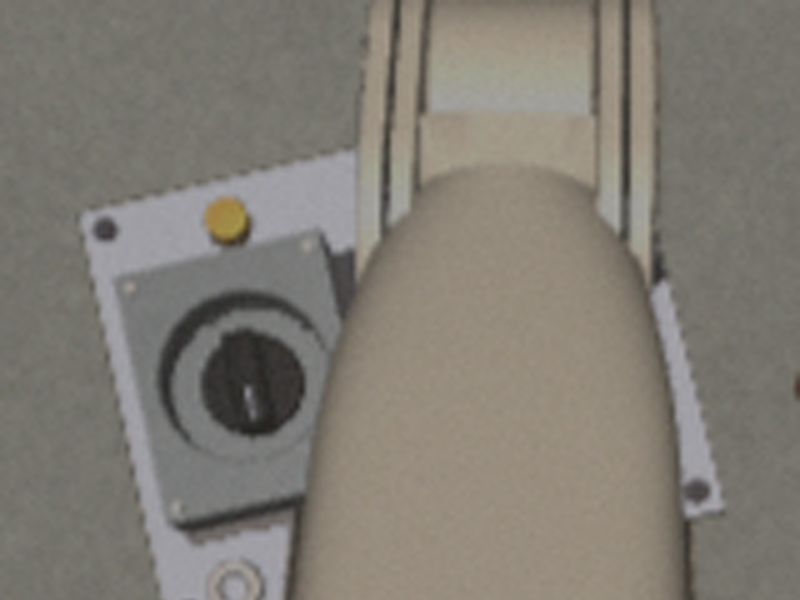

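The arm hides the module in this view, but it stalled and the force is rising, so it is on the stop. I press slightly more to square it, then back off.

Call:
arm_command([
  {"tx": -0.01,"ty": 0,"tz": 0,"rx": 0,"ry": 0,"rz": 0,"jaw": -1},
  {"tx": -0.01,"ty": 0,"tz": 0,"rx": 0,"ry": 0,"rz": 0,"jaw": -1},
  {"tx": -0.01,"ty": 0,"tz": 0,"rx": 0,"ry": 0,"rz": 0,"jaw": -1},
  {"tx": 0,"ty": 0,"tz": 0,"rx": 0,"ry": 0,"rz": 0,"jaw": -1},
  {"tx": 0,"ty": 0,"tz": 0,"rx": 0,"ry": 0,"rz": 0,"jaw": -1},
  {"tx": 0,"ty": 0,"tz": 0,"rx": 0,"ry": 0,"rz": 0,"jaw": -1},
])

```text
t: 7.13
position: [0.573, -0.0064, 0.0333]
tcp_rot: [[-0.971, -0.238, -0.004], [-0.238, 0.971, -0.0], [0.004, 0.001, -1.0]]
contact_force: [-7.8, -0.9, 4.5]
grip_width: -0.0001
grasp_force: 3.9
```

Call:
arm_command([
  {"tx": 0.05,"ty": 0,"tz": 0,"rx": 0,"ry": 0,"rz": 0,"jaw": -1},
  {"tx": 0.2,"ty": 0,"tz": 0,"rx": 0,"ry": 0,"rz": 0,"jaw": -1},
  {"tx": 0.5,"ty": 0,"tz": 0,"rx": 0,"ry": 0,"rz": 0,"jaw": -1},
  {"tx": 0.5,"ty": 0,"tz": -0.5,"rx": 0,"ry": 0,"rz": 0,"jaw": -0.3},
  {"tx": 0.2,"ty": 0,"tz": -0.9,"rx": 0,"ry": 0,"rz": 0,"jaw": -0.3},
  {"tx": 0,"ty": 0,"tz": -0.9,"rx": 0,"ry": 0,"rz": 0,"jaw": -0.3},
  {"tx": 0,"ty": 0.6,"tz": -0.7,"rx": 0,"ry": 0,"rz": 0,"jaw": -0.3},
  {"tx": 0,"ty": 0.9,"tz": 0,"rx": 0,"ry": 0,"rz": 0,"jaw": -0.3},
  {"tx": 0,"ty": 0.9,"tz": 0,"rx": 0,"ry": 0,"rz": 0,"jaw": -0.3},
  {"tx": 0,"ty": 0.9,"tz": 0,"rx": 0,"ry": 0,"rz": 0,"jaw": -0.3},
])

```text
t: 7.97
position: [0.4888, 0.1096, 0.1551]
tcp_rot: [[-0.972, -0.236, 0.005], [-0.236, 0.972, 0.002], [-0.006, 0.0, -1.0]]
contact_force: [0.9, 0.1, -0.1]
grip_width: 0.0298
grasp_force: 0.0
```

```bash
python3 - <<'E'
from h import *
from plant import robot
s=status(robot,(0,70,130))
c=robot.camera("wrist");pickle.dump((s,c),open("pics/w3.pkl","wb"));cv2.imwrite("pics/w3.png",cv2.resize(c["color"][:,:,::-1],(800,600)))
E
```

```text
t 7.97 fix pos mm [-50.4  66.8 155.1] yaw of y-axis err -0.38 z [ 0.006  0.    -1.   ] F [ 0.89 -0.16 -0.09] M [ 0.025  0.034 -0.065] w 29.8 g 0.0 j [12.6 15.4 -5.9 68.4  0.  -1. ]
units [-1.257  0.088  0.634]
```

View pics/w3.png

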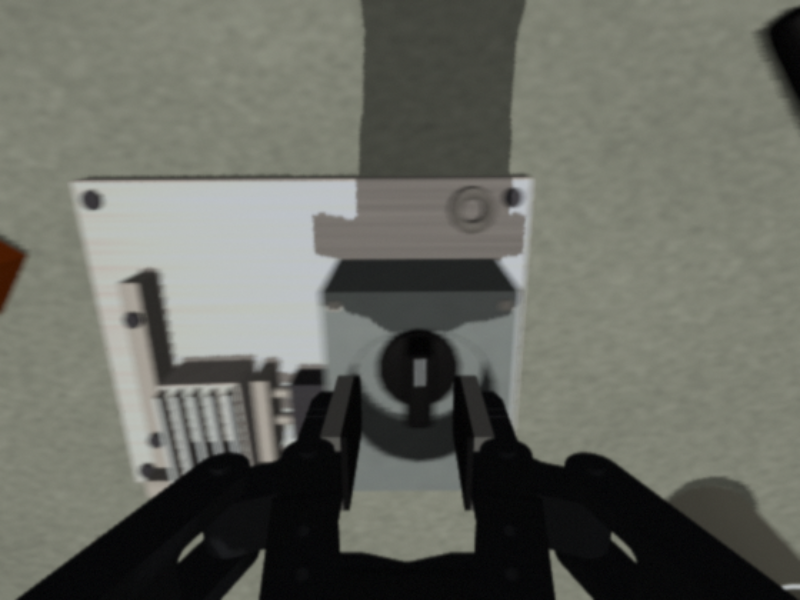

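The wrist view (800 px, slightly blurred) shows the knob bar from about (422,335) to (420,428), its white mark at (420,372), between the fingertips at (345,430) and (470,430). The module rear edge is at (205,385), in line with the pushing result.

```bash
python3 - <<'E'
from h import *
s,c=pickle.load(open("pics/w3.pkl","rb"));T=wT(s,c)
f=lambda px,z:((Fi@np.c_[onplane(c,np.array(px)*.7,z,T),np.ones(len(px))].T)[:3].T*1000).round(1)
print("bar",f([(422,335),(420,428)],.08),"housing rear edge",f([(322,291),(518,291)],.085),"module rear",f([(158,386),(236,384)],.06),"plate rear",f([(73,181),(533,178)],.015))
from plant import robot
status(robot,(0,70,120))
g=c["color"].min(2)[225:305,262:325]
m=(g<45).astype(np.uint8);print(cv2.resize(g,None,fx=.5,fy=.33,interpolation=3).tolist()[::2])
E
```

```text
bar [[-32.6  75.3  80. ]
 [ 23.7  74.4  80. ]] housing rear edge [[-58.7  25.3  85. ]
 [-58.  122.9  85. ]] module rear [[  6.9 -79.4  60. ]
 [  5.9 -33.3  60. ]] plate rear [[-107.3 -132.9   15. ]
 [-107.2  143.8   15. ]]
t 8.02 fix pos mm [-50.9  73.3 154.6] yaw of y-axis err 0.03 z [ 0.004  0.006 -1.   ] F [-0.16  3.61  0.37] M [ 0.239  0.067 -0.003] w 29.9 g 0.0 j [13.2 15.4 -5.9 68.4  0.3 -0.9]
units [-1.27  -0.089  0.87 ]
[[98, 75, 67, 65, 65, 64, 64, 65, 65, 65, 65, 64, 66, 65, 65, 65, 65, 65, 64, 64, 64, 64, 64, 64, 63, 64, 63, 64, 64, 66, 76, 86], [127, 128, 126, 120, 111, 95, 85, 77, 65, 55, 40, 29, 18, 11, 11, 10, 12, 14, 16, 26, 46, 65, 80, 88, 88, 95, 105, 110, 118, 121, 123, 122], [117, 118, 117, 109, 90, 64, 37, 19, 18, 19, 16, 11, 6, 4, 3, 3, 3, 3, 4, 7, 12, 15, 16, 22, 34, 64, 90, 108, 118, 119, 117, 117], [123, 112, 92, 61, 29, 20, 21, 21, 21, 19, 14, 10, 4, 3, 3, 3, 4, 2, 3, 7, 11, 16, 19, 20, 20, 19, 30, 61, 88, 109, 121, 122], [105, 83, 56, 24, 19, 20, 21, 20, 19, 18, 16, 15, 12, 20, 37, 41, 45, 45, 25, 12, 15, 16, 17, 18, 19, 19, 18, 26, 59, 86, 107, 118], [97, 
[... 336 characters left out ...]
5, 14, 14, 15, 17, 16, 16, 20, 32, 8, 4, 18, 39], [121, 121, 114, 99, 78, 52, 28, 17, 16, 14, 14, 14, 14, 16, 18, 17, 16, 16, 15, 14, 13, 14, 14, 16, 26, 50, 77, 64, 9, 4, 6, 19], [96, 108, 115, 116, 118, 115, 105, 91, 71, 49, 29, 19, 15, 16, 16, 16, 16, 15, 14, 18, 28, 46, 70, 93, 108, 116, 118, 79, 8, 4, 4, 6], [42, 49, 57, 72, 87, 98, 111, 116, 116, 104, 85, 60, 28, 15, 16, 16, 15, 15, 15, 41, 70, 92, 109, 116, 112, 104, 90, 51, 6, 4, 5, 5], [34, 33, 34, 34, 35, 38, 42, 47, 52, 48, 42, 31, 17, 14, 15, 16, 16, 14, 14, 26, 37, 43, 46, 43, 37, 34, 30, 17, 4, 3, 5, 5], [33, 33, 34, 33, 33, 33, 33, 32, 33, 32, 30, 28, 24, 21, 20, 20, 20, 21, 23, 26, 29, 30, 31, 30, 31, 31, 29, 17, 4, 3, 4, 3]]
```

Call:
arm_command([
  {"tx": -0.5,"ty": -0.08,"tz": 0.2,"rx": 0,"ry": 0,"rz": 0,"jaw": -0.3},
  {"tx": -0.25,"ty": 0,"tz": 0.2,"rx": 0,"ry": 0,"rz": 0,"jaw": -0.3},
  {"tx": 0,"ty": 0,"tz": 0,"rx": 0,"ry": 0,"rz": 0,"jaw": -0.3},
  {"tx": 0,"ty": 0,"tz": 0,"rx": 0,"ry": 0,"rz": 0,"jaw": -0.3},
  {"tx": 0,"ty": 0,"tz": 0,"rx": 0,"ry": 0,"rz": 0,"jaw": -0.3},
])

```text
t: 8.43
position: [0.5171, 0.1115, 0.1372]
tcp_rot: [[-0.972, -0.236, -0.001], [-0.236, 0.972, -0.0], [0.001, 0.0, -1.0]]
contact_force: [-0.4, 0.3, 0.6]
grip_width: 0.0301
grasp_force: 0.0
```

```bash
python3 - <<'E'
from h import *
from plant import robot
s=status(robot,(0,70,90))
c=robot.camera("wrist");pickle.dump((s,c),open("pics/w4.pkl","wb"));T=wT(s,c)
cv2.imwrite("pics/w4.png",cv2.resize(c["color"][:,:,::-1],(800,600)))
print(proj(c,(F@[0,.07,.08,1])[:3],T)/.7)
E
```

```text
t 8.43 fix pos mm [-22.5  61.8 137.2] yaw of y-axis err -0.36 z [-0.001  0.    -1.   ] F [-0.33  0.37  0.6 ] M [ 0.005 -0.001 -0.009] w 30.1 g 0.0 j [12.2 19.5 -2.9 67.6  0.  -1.5]
units [-0.563  0.209  1.179]
[[422.58113854 358.51360125]]
```

View pics/w4.png

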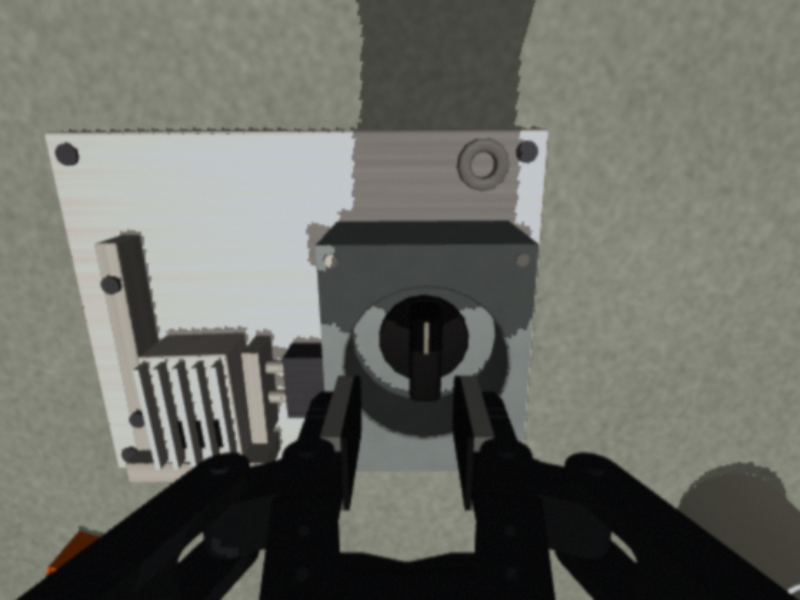

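The clear wrist view shows the housing's rear top edge from (316,245) to (540,245), the recess rim from (427,287) to (427,437) and from (344,362) to (510,362), and the bar front end at (425,401), nearly parallel to the tool x axis. The module sits square at (190,410).

```bash
python3 - <<'E'
from h import *
s,c=pickle.load(open("pics/w4.pkl","rb"));T=wT(s,c)
f=lambda px,z:((Fi@np.c_[onplane(c,np.array(px)*.7,z,T),np.ones(len(px))].T)[:3].T*1000).round(1)
print("rim",f([(427,287),(427,437),(344,362),(510,362)],.085),"edge",f([(316,245),(540,245),(527,470),(323,470)],.085),"bar front",f([(412,401),(440,401)],.08),"module",f([(138,360),(222,358)],.06),"fence",f([(120,240),(155,465)],.041))
g=c["color"].astype(int).min(2);sub=g[210:255,285:310];m=(sub>70)
ys,xs=np.nonzero(m);print(len(xs),xs.min(),xs.max(),ys.min(),ys.max())
px=np.c_[xs+285,ys+210]/.7;P=f(px,.08);print("mark",P.mean(0),np.polyfit(P[:,0],P[:,1],1))
from plant import robot;status(robot,(0,71.5,95))
E
```

```text
rim [[-38.2  71.7  85. ]
 [ 41.5  72.3  85. ]
 [ -0.7  31.9  85. ]
 [ -0.2 112.1  85. ]] edge [[-58.1  22.   85. ]
 [-57.4 122.1  85. ]
 [ 61.8 124.6  85. ]
 [ 61.   18.1  85. ]] bar front [[23.6 64.7 80. ]
 [23.7 78.9 80. ]] module [[  9.  -82.3  60. ]
 [  8.2 -37.   60. ]] fence [[-52.5 -90.9  41. ]
 [ 89.7 -95.8  41. ]]
63 12 14 16 37
mark [-11.05873016  71.4952381   80.        ] [6.55883150e-04 7.15024913e+01]
t 8.48 fix pos mm [-22.5  61.8 137.5] yaw of y-axis err -0.37 z [-0.001  0.    -1.   ] F [ 0.48 -0.33  0.18] M [-0.007 -0.021  0.028] w 30.3 g 0.0 j [12.2 19.5 -2.9 67.6  0.  -1.5]
units [-0.561  0.247  1.062]
```

Call:
arm_command([
  {"tx": -0.3,"ty": 0.15,"tz": 0,"rx": 0,"ry": 0,"rz": -0.06,"jaw": -0.3},
  {"tx": -0.27,"ty": 0.1,"tz": 0,"rx": 0,"ry": 0,"rz": 0,"jaw": -0.3},
  {"tx": 0,"ty": 0,"tz": 0.5,"rx": 0,"ry": 0,"rz": 0,"jaw": -0.3},
  {"tx": 0,"ty": 0,"tz": 0.4,"rx": 0,"ry": 0,"rz": 0,"jaw": -0.3},
  {"tx": 0,"ty": 0,"tz": 0.15,"rx": 0,"ry": 0,"rz": 0,"jaw": -0.3},
  {"tx": 0,"ty": 0,"tz": 0,"rx": 0,"ry": 0,"rz": 0,"jaw": -0.3},
  {"tx": 0,"ty": 0,"tz": 0,"rx": 0,"ry": 0,"rz": 0,"jaw": -0.3},
])

```text
t: 9.07
position: [0.537, 0.127, 0.0959]
tcp_rot: [[-0.97, -0.243, -0.0], [-0.243, 0.97, -0.0], [0.0, 0.0, -1.0]]
contact_force: [0.4, -0.3, 0.5]
grip_width: 0.0301
grasp_force: 0.0
```

```bash
python3 - <<'E'
from h import *
from plant import robot
s=status(robot,(1.3,71.5,57))
E
```

```text
t 9.07 fix pos mm [ 0.5 72.  95.9] yaw of y-axis err 0.03 z [-0.  0. -1.] F [ 0.36 -0.39  0.46] M [-0.036 -0.022 -0.023] w 30.1 g 0.0 j [13.3 23.8 -3.  63.2  0.  -0.8]
units [-0.02  -0.012  0.973]
```

Call:
arm_command([
  {"tx": -0.02,"ty": -0.01,"tz": 0.2,"rx": 0,"ry": 0,"rz": 0,"jaw": -0.3},
  {"tx": 0,"ty": 0,"tz": 0.2,"rx": 0,"ry": 0,"rz": 0,"jaw": -0.3},
  {"tx": 0,"ty": 0,"tz": 0.2,"rx": 0,"ry": 0,"rz": 0,"jaw": -0.3},
  {"tx": 0,"ty": 0,"tz": 0.2,"rx": 0,"ry": 0,"rz": 0,"jaw": -0.3},
  {"tx": 0,"ty": 0,"tz": 0.15,"rx": 0,"ry": 0,"rz": 0,"jaw": -0.3},
  {"tx": 0,"ty": 0,"tz": 0,"rx": 0,"ry": 0,"rz": 0,"jaw": -0.3},
])

```text
t: 9.57
position: [0.5366, 0.1269, 0.0556]
tcp_rot: [[-0.97, -0.244, -0.003], [-0.244, 0.97, -0.001], [0.003, 0.0, -1.0]]
contact_force: [-0.5, 0.4, -0.6]
grip_width: 0.0297
grasp_force: 0.0
```

```bash
python3 - <<'E'
from h import *
from plant import robot
s=status(robot,(1.3,71.5,57))
E
```

```text
t 9.57 fix pos mm [ 0.1 72.  55.6] yaw of y-axis err 0.07 z [-0.003  0.    -1.   ] F [-0.37  0.55 -0.56] M [-0.075 -0.028 -0.021] w 29.7 g 0.0 j [13.3 26.1 -6.  58.1 -0.  -0.8]
units [-0.029 -0.012 -0.034]
```

Call:
arm_command([
  {"tx": -0.02,"ty": 0,"tz": -0.04,"rx": 0,"ry": 0,"rz": 0,"jaw": -0.5},
  {"tx": 0,"ty": 0,"tz": 0,"rx": 0,"ry": 0,"rz": 0,"jaw": -0.6},
  {"tx": 0,"ty": 0,"tz": 0,"rx": 0,"ry": 0,"rz": 0,"jaw": -1},
  {"tx": 0,"ty": 0,"tz": 0,"rx": 0,"ry": 0,"rz": 0,"jaw": -1},
  {"tx": 0,"ty": 0,"tz": 0,"rx": 0,"ry": 0,"rz": 0,"jaw": -1},
  {"tx": 0,"ty": 0,"tz": 0,"rx": 0,"ry": 0,"rz": 0,"jaw": -1},
  {"tx": 0,"ty": 0,"tz": 0,"rx": 0,"ry": 0,"rz": 0,"jaw": -1},
])

```text
t: 10.15
position: [0.5389, 0.1275, 0.0594]
tcp_rot: [[-0.97, -0.244, 0.0], [-0.244, 0.97, 0.0], [-0.0, -0.0, -1.0]]
contact_force: [-1.4, -0.7, -0.0]
grip_width: -0.0
grasp_force: 0.0
```

```bash
python3 - <<'E'
from h import *
from plant import robot
s=status(robot,(1.3,71.5,57))
E
```

```text
t 10.15 fix pos mm [ 2.5 71.9 59.4] yaw of y-axis err 0.07 z [ 0. -0. -1.] F [-1.58 -0.37 -0.03] M [ 0.021 -0.009  0.027] w -0.0 g 0.0 j [13.3 26.  -5.6 58.4 -0.  -0.8]
units [ 0.03  -0.011  0.059]
```

```bash
python3 - <<'E'
from h import *
from plant import robot
s=status(robot)
c=robot.camera("wrist");d=robot.camera("scene");T=wT(s,c)
a=cv2.resize(c["color"][:,:,::-1],(560,420));b=cv2.resize(d["color"][140:240,250:370,::-1],None,fx=3,fy=4.2)[:420]
b=cv2.resize(d["color"][150:225,270:350,::-1],(240,225),interpolation=2);z=np.zeros((420,240,3),np.uint8);z[:225]=b
cv2.imwrite("pics/w5.png",np.hstack([a,z]))
print(proj(c,[(F@[x,.07,.08,1])[:3] for x in(-.02,0,.02)],T))
E
```

```text
t 10.15 fix pos mm [ 2.5 71.9 59.4] yaw of y-axis err 0.07 z [ 0. -0. -1.] F [-1.58 -0.37 -0.03] M [ 0.021 -0.009  0.027] w -0.0 g 0.0 j [13.3 26.  -5.6 58.4 -0.  -0.8]
[[279.51991405 232.38305647]
 [279.66417697 272.28560112]
 [279.79759117 309.1874321 ]]
```

View pics/w5.png

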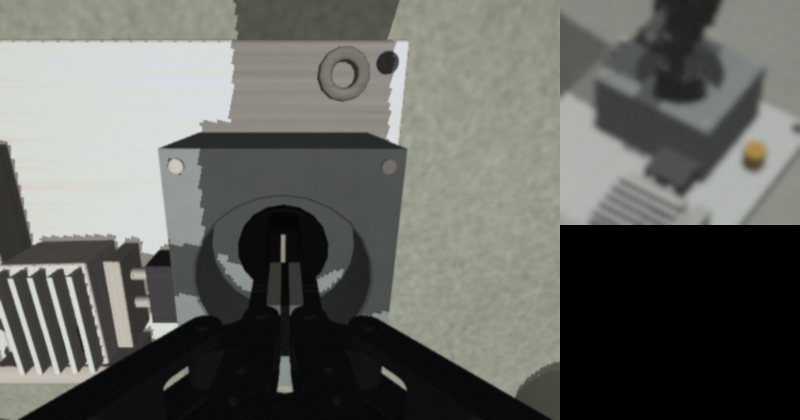

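The crop shows the fingertips at about (268-302, 262-303) over the front half of the bar, with the bar mark at (283,248). The reading says shut, so I compare with the known shut view.

```bash
python3 - <<'E'
from h import *
from plant import robot
_,c2=pickle.load(open("pics/w2.pkl","rb"))
c=robot.camera("wrist");pickle.dump(c,open("pics/w6.pkl","rb".replace("r","w")))
for r in (255,262,268,276,284,292,300,310,325,345,370,390):
    print(r,"shut",c2["color"][r,250:322:3].min(1).tolist());print("    now ",c["color"][r,250:322:3].min(1).tolist())
for r in (262,276,300): print("w4",pickle.load(open("pics/w4.pkl","rb"))[1]["color"][r,225:345:4].min(1).tolist())
s=status(robot)
E
```

```text
255 shut [123, 184, 186, 177, 159, 186, 184, 139, 91, 163, 134, 42, 43, 109, 175, 183, 175, 41, 23, 23, 21, 21, 21, 22]
    now  [8, 8, 9, 9, 8, 8, 7, 10, 9, 12, 59, 126, 23, 7, 10, 8, 5, 8, 10, 10, 9, 7, 8, 9]
262 shut [143, 170, 186, 181, 141, 187, 185, 100, 72, 96, 94, 74, 75, 75, 73, 68, 75, 27, 21, 20, 24, 23, 23, 23]
    now  [9, 9, 8, 8, 8, 10, 4, 30, 32, 31, 48, 71, 14, 28, 30, 31, 31, 9, 6, 9, 8, 10, 7, 4]
268 shut [162, 168, 186, 185, 121, 186, 179, 46, 41, 43, 36, 6, 4, 37, 42, 42, 43, 62, 56, 56, 57, 57, 56, 56]
    now  [10, 10, 9, 10, 10, 6, 11, 52, 52, 51, 46, 9, 6, 44, 51, 52, 51, 17, 10, 10, 9, 8, 8, 10]
276 shut [173, 35, 11, 8, 5, 6, 19, 40, 41, 42, 37, 5, 5, 36, 42, 41, 42, 20, 8, 8, 7, 21, 52, 53]
    now  [49, 10, 9, 9, 6, 9, 23, 52, 52, 53, 45, 7, 5, 45, 51, 53, 52, 24, 11, 10, 9, 9, 44, 81]
284 shut [170, 31, 6, 8, 8, 7, 32, 41, 41, 42, 37, 7, 6, 35, 42, 41, 42, 33, 6, 7, 7, 7, 12, 54]
    now  [139, 31, 10, 12, 10, 11, 38, 51, 52, 53, 45, 7, 8, 42, 51, 51, 51, 41, 10, 11, 11, 13, 24, 138]
292 shut [147, 9, 9, 7, 10, 7, 38, 42, 41, 40, 31, 6, 5, 29, 42, 41, 41
[... 1082 characters left out ...]
, 85, 112, 113, 112, 115, 88, 3, 4, 7, 5, 5, 6, 8, 5, 7]
    now  [11, 8, 11, 6, 8, 10, 11, 10, 9, 107, 138, 142, 145, 146, 107, 11, 8, 11, 10, 8, 10, 8, 6, 9]
w4 [68, 126, 126, 106, 69, 32, 27, 32, 41, 69, 122, 125, 125, 120, 63, 19, 16, 17, 16, 17, 15, 19, 95, 118, 93, 100, 100, 62, 32, 31]
w4 [9, 6, 39, 44, 44, 17, 4, 31, 34, 34, 35, 35, 36, 44, 60, 61, 14, 17, 15, 17, 13, 55, 45, 17, 5, 31, 45, 44, 28, 5]
w4 [28, 44, 44, 45, 5, 3, 7, 82, 117, 118, 118, 95, 50, 35, 36, 34, 35, 33, 31, 33, 34, 32, 32, 10, 6, 4, 9, 44, 44, 45]
t 10.3 fix pos mm [ 2.4 71.9 59.3] yaw of y-axis err 0.06 z [ 0. -0. -1.] F [-0.04  0.45  0.37] M [ 0.012  0.011 -0.019] w 0.0 g 0.0 j [13.3 26.  -5.6 58.4 -0.  -0.8]
```

The picture puts the shut tips above the bar, although the reported TCP is below its top. A careful 3 mm touch will tell.

Call:
arm_command([
  {"tx": 0,"ty": 0,"tz": 0.02,"rx": 0,"ry": 0,"rz": 0,"jaw": -1},
  {"tx": 0,"ty": 0,"tz": 0.02,"rx": 0,"ry": 0,"rz": 0,"jaw": -1},
  {"tx": 0,"ty": 0,"tz": 0.02,"rx": 0,"ry": 0,"rz": 0,"jaw": -1},
  {"tx": 0,"ty": 0,"tz": 0,"rx": 0,"ry": 0,"rz": 0,"jaw": -1},
  {"tx": 0,"ty": 0,"tz": 0,"rx": 0,"ry": 0,"rz": 0,"jaw": -1},
])

```text
t: 10.72
position: [0.5391, 0.1275, 0.0583]
tcp_rot: [[-0.97, -0.244, 0.001], [-0.244, 0.97, 0.0], [-0.001, -0.0, -1.0]]
contact_force: [-2.5, 0.2, 8.6]
grip_width: 0.0002
grasp_force: 4.4
```

```bash
python3 - <<'E'
from h import *
from plant import robot
s=status(robot)
E
```

```text
t 10.72 fix pos mm [ 2.6 71.9 58.3] yaw of y-axis err 0.06 z [ 0.001 -0.    -1.   ] F [-2.4   0.85  8.57] M [-0.177  0.577  0.003] w 0.2 g 4.4 j [13.3 26.  -5.7 58.2 -0.  -0.8]
```

Confirmed: the tips touch the bar top (z 80) at reported TCP z of about 58, so the tips are about 22 mm behind the nominal TCP. I lift, open, and go deeper carefully.

Call:
arm_command([
  {"tx": 0,"ty": 0,"tz": -0.15,"rx": 0,"ry": 0,"rz": 0,"jaw": -1},
  {"tx": 0.03,"ty": 0,"tz": 0,"rx": 0,"ry": 0,"rz": 0,"jaw": -0.3},
  {"tx": 0,"ty": 0,"tz": 0,"rx": 0,"ry": 0,"rz": 0,"jaw": -0.3},
  {"tx": 0,"ty": 0,"tz": 0,"rx": 0,"ry": 0,"rz": 0,"jaw": -0.3},
  {"tx": 0,"ty": 0,"tz": 0,"rx": 0,"ry": 0,"rz": 0,"jaw": -0.3},
  {"tx": 0,"ty": 0,"tz": 0.15,"rx": 0,"ry": 0,"rz": 0,"jaw": -0.3},
  {"tx": 0,"ty": 0,"tz": 0.1,"rx": 0,"ry": 0,"rz": 0,"jaw": -0.3},
  {"tx": 0,"ty": 0,"tz": 0,"rx": 0,"ry": 0,"rz": 0,"jaw": -0.3},
  {"tx": 0,"ty": 0,"tz": 0,"rx": 0,"ry": 0,"rz": 0,"jaw": -0.3},
])

```text
t: 11.47
position: [0.537, 0.127, 0.052]
tcp_rot: [[-0.97, -0.244, -0.002], [-0.244, 0.97, -0.0], [0.002, 0.0, -1.0]]
contact_force: [0.5, -0.5, -0.3]
grip_width: 0.0297
grasp_force: 0.0
```

```bash
python3 - <<'E'
from h import *
from plant import robot
s=status(robot,(1.3,71.5,40))
E
```

```text
t 11.47 fix pos mm [ 0.6 72.  52. ] yaw of y-axis err 0.06 z [-0.002  0.    -1.   ] F [ 0.33 -0.63 -0.34] M [ 0.026 -0.06   0.008] w 29.7 g 0.0 j [13.3 26.3 -6.3 57.5  0.  -0.8]
units [-0.019 -0.012  0.299]
```

Call:
arm_command([
  {"tx": -0.01,"ty": 0,"tz": 0.1,"rx": 0,"ry": 0,"rz": 0,"jaw": -0.3},
  {"tx": 0,"ty": 0,"tz": 0.1,"rx": 0,"ry": 0,"rz": 0,"jaw": -0.3},
  {"tx": 0,"ty": 0,"tz": 0.06,"rx": 0,"ry": 0,"rz": 0,"jaw": -0.3},
  {"tx": 0,"ty": 0,"tz": 0.05,"rx": 0,"ry": 0,"rz": 0,"jaw": -0.3},
  {"tx": 0,"ty": 0,"tz": 0,"rx": 0,"ry": 0,"rz": 0,"jaw": -0.3},
  {"tx": 0,"ty": 0,"tz": 0,"rx": 0,"ry": 0,"rz": 0,"jaw": -0.3},
])

```text
t: 11.97
position: [0.5379, 0.1272, 0.0402]
tcp_rot: [[-0.97, -0.244, -0.0], [-0.244, 0.97, -0.0], [0.0, 0.0, -1.0]]
contact_force: [0.6, -0.2, -1.1]
grip_width: 0.0293
grasp_force: 0.0
```

Call:
arm_command([
  {"tx": 0,"ty": 0,"tz": 0,"rx": 0,"ry": 0,"rz": 0,"jaw": -0.5},
  {"tx": 0,"ty": 0,"tz": 0,"rx": 0,"ry": 0,"rz": 0,"jaw": -0.6},
  {"tx": 0,"ty": 0,"tz": 0,"rx": 0,"ry": 0,"rz": 0,"jaw": -0.7},
  {"tx": 0,"ty": 0,"tz": 0,"rx": 0,"ry": 0,"rz": 0,"jaw": -1},
  {"tx": 0,"ty": 0,"tz": 0,"rx": 0,"ry": 0,"rz": 0,"jaw": -1},
  {"tx": 0,"ty": 0,"tz": 0,"rx": 0,"ry": 0,"rz": 0,"jaw": -1},
  {"tx": 0,"ty": 0,"tz": 0,"rx": 0,"ry": 0,"rz": 0,"jaw": -1},
])

```text
t: 12.55
position: [0.5384, 0.1264, 0.0408]
tcp_rot: [[-0.97, -0.243, 0.001], [-0.243, 0.97, -0.001], [-0.001, -0.002, -1.0]]
contact_force: [0.7, -5.6, 3.6]
grip_width: 0.0144
grasp_force: 59.3
```

```bash
python3 - <<'E'
from h import *
from plant import robot
s=status(robot,(1.3,71.5,40))
E
```

```text
t 12.55 fix pos mm [ 1.8 71.1 40.8] yaw of y-axis err 0.01 z [ 0.001 -0.002 -1.   ] F [-0.7  -5.6   3.63] M [-1.162 -0.048 -0.28 ] w 14.4 g 59.3 j [13.3 27.  -7.1 55.9 -0.1 -0.8]
units [0.012 0.011 0.021]
```

Call:
arm_command([
  {"tx": 0,"ty": -0.03,"tz": 0,"rx": 0,"ry": 0,"rz": 0,"jaw": -1},
  {"tx": 0,"ty": 0,"tz": 0,"rx": 0,"ry": 0,"rz": 0.4,"jaw": -1},
  {"tx": 0,"ty": 0,"tz": 0,"rx": 0,"ry": 0,"rz": 0.5,"jaw": -1},
  {"tx": 0,"ty": 0,"tz": 0,"rx": 0,"ry": 0,"rz": 0.5,"jaw": -1},
  {"tx": 0,"ty": 0,"tz": 0,"rx": 0,"ry": 0,"rz": 0.5,"jaw": -1},
  {"tx": 0,"ty": 0,"tz": 0,"rx": 0,"ry": 0,"rz": 0.1,"jaw": -1},
  {"tx": 0,"ty": 0,"tz": 0,"rx": 0,"ry": 0,"rz": 0,"jaw": -1},
  {"tx": 0,"ty": 0,"tz": 0,"rx": 0,"ry": 0,"rz": 0,"jaw": -1},
])

```text
t: 13.22
position: [0.5385, 0.1263, 0.0408]
tcp_rot: [[-0.999, -0.039, 0.001], [-0.039, 0.999, 0.0], [-0.001, 0.0, -1.0]]
contact_force: [-1.5, -3.6, 5.0]
grip_width: 0.0144
grasp_force: 59.5
```

```bash
python3 - <<'E'
from h import *
from plant import robot
s=status(robot)
E
```

```text
t 13.22 fix pos mm [ 1.8 70.9 40.8] yaw of y-axis err -11.82 z [ 0.001  0.    -1.   ] F [-2.36 -3.12  4.97] M [-0.78   0.151  0.22 ] w 14.4 g 59.5 j [13.2 27.  -7.  55.9  0.  11. ]
```

Call:
arm_command([
  {"tx": 0,"ty": -0.02,"tz": 0,"rx": 0,"ry": 0,"rz": 0.4,"jaw": -1},
  {"tx": 0,"ty": 0,"tz": 0,"rx": 0,"ry": 0,"rz": 0.4,"jaw": -1},
  {"tx": 0,"ty": 0,"tz": 0,"rx": 0,"ry": 0,"rz": 0.4,"jaw": -1},
  {"tx": 0,"ty": 0,"tz": 0,"rx": 0,"ry": 0,"rz": 0.4,"jaw": -1},
  {"tx": 0,"ty": 0,"tz": 0,"rx": 0,"ry": 0,"rz": 0.4,"jaw": -1},
  {"tx": 0,"ty": 0,"tz": 0,"rx": 0,"ry": 0,"rz": 0.3,"jaw": -1},
  {"tx": 0,"ty": 0,"tz": 0,"rx": 0,"ry": 0,"rz": 0,"jaw": -1},
  {"tx": 0,"ty": 0,"tz": 0,"rx": 0,"ry": 0,"rz": 0,"jaw": -1},
])

```text
t: 13.88
position: [0.5385, 0.1261, 0.0408]
tcp_rot: [[-0.98, 0.201, 0.0], [0.201, 0.98, 0.001], [-0.0, 0.002, -1.0]]
contact_force: [-1.2, -1.8, 6.0]
grip_width: 0.0146
grasp_force: 59.4
```

```bash
cat >> h.py <<'E'
def kn(robot):
    s=status(robot);R=Fi[:3,:3]@s["tcp_rot"];a=-np.arctan2(-R[0,1],R[1,1]);ms=[]
    import json,os
    print("knob rad",round(a,4),"Mz",s["torque"][2].round(3))
E
python3 - <<'E'
from h import *
from plant import robot
kn(robot)
E
```

```text
t 13.88 fix pos mm [ 1.7 70.7 40.8] yaw of y-axis err -25.61 z [ 0.001  0.001 -1.   ] F [-1.58 -1.45  6.05] M [-0.447  0.18   0.106] w 14.6 g 59.4 j [13.1 27.  -7.1 55.9  0.1 24.7]
knob rad 0.447 Mz 0.106
```

Call:
arm_command([
  {"tx": 0,"ty": 0,"tz": 0,"rx": 0,"ry": 0,"rz": 0.2,"jaw": -1},
  {"tx": 0,"ty": 0,"tz": 0,"rx": 0,"ry": 0,"rz": 0.2,"jaw": -1},
  {"tx": 0,"ty": 0,"tz": 0,"rx": 0,"ry": 0,"rz": 0.1,"jaw": -1},
  {"tx": 0,"ty": 0,"tz": 0,"rx": 0,"ry": 0,"rz": 0,"jaw": -1},
  {"tx": 0,"ty": 0,"tz": 0,"rx": 0,"ry": 0,"rz": 0,"jaw": -1},
])

```text
t: 14.3
position: [0.5385, 0.126, 0.0408]
tcp_rot: [[-0.968, 0.251, 0.0], [0.251, 0.968, 0.001], [-0.0, 0.001, -1.0]]
contact_force: [-1.8, -1.2, 5.0]
grip_width: 0.015
grasp_force: 59.4
```

```bash
python3 - <<'E'
from h import *
from plant import robot
kn(robot)
E
```

```text
t 14.3 fix pos mm [ 1.7 70.7 40.8] yaw of y-axis err -28.59 z [ 0.001  0.001 -1.   ] F [-2.02 -0.76  5.03] M [-0.44   0.148  0.336] w 15.0 g 59.4 j [13.1 27.  -7.1 55.9  0.1 27.7]
knob rad 0.499 Mz 0.336
```

```bash
cat >> h.py <<'E'
def avg(robot,n=6):
    M=[];t=[]
    for i in range(n):
        robot.camera("wrist");s=robot.observe();M.append(s["torque"][2]);t.append(s["tau"][5])
    R=Fi[:3,:3]@s["tcp_rot"];a=np.arctan2(R[0,1],R[1,1])
    print("t",round(s["t"],2),"knob",round(a,4),"deg",np.degrees(a).round(2),"Mz",np.mean(M).round(3),np.std(M).round(3),"tau6",np.mean(t).round(3),np.std(t).round(3),"w",s["grip_width"].round(4),"F",(Fi[:3,:3]@s["contact_force"]).round(1))
E
python3 - <<'E'
from h import *
from plant import robot
avg(robot)
E
```

```text
Traceback (most recent call last):
  File "h.py", line 30, in avg
    print("t",round(s["t"],2),"knob",round(a,4),"deg",np.degrees(a).round(2),"Mz",np.mean(M).round(3),np.std(M).round(3),"tau6",np.mean(t).round(3),np.std(t).round(3),"w",s["grip_width"].round(4),"F",(Fi[:3,:3]@s["contact_force"]).round(1))
                                                                                                                                                                           ^^^^^^^^^^^^^^^^^^^^^
AttributeError: 'float' object has no attribute 'round'
```

Call:
arm_command([
  {"tx": 0,"ty": 0,"tz": 0,"rx": 0,"ry": 0,"rz": 0.25,"jaw": -1},
  {"tx": 0,"ty": 0,"tz": 0,"rx": 0,"ry": 0,"rz": 0.25,"jaw": -1},
  {"tx": 0,"ty": 0,"tz": 0,"rx": 0,"ry": 0,"rz": 0,"jaw": -1},
  {"tx": 0,"ty": 0,"tz": 0,"rx": 0,"ry": 0,"rz": 0,"jaw": -1},
])

```text
t: 14.93
position: [0.5385, 0.126, 0.0408]
tcp_rot: [[-0.953, 0.302, 0.0], [0.302, 0.953, 0.001], [-0.0, 0.001, -1.0]]
contact_force: [-0.6, -1.8, 5.4]
grip_width: 0.0146
grasp_force: 59.4
```

```bash
python3 - <<'E'
from h import *
from plant import robot
avg(robot)
E
```

```text
Traceback (most recent call last):
  File "h.py", line 30, in avg
    print("t",round(s["t"],2),"knob",round(a,4),"deg",np.degrees(a).round(2),"Mz",np.mean(M).round(3),np.std(M).round(3),"tau6",np.mean(t).round(3),np.std(t).round(3),"w",s["grip_width"].round(4),"F",(Fi[:3,:3]@s["contact_force"]).round(1))
                                                                                                                                                                           ^^^^^^^^^^^^^^^^^^^^^
AttributeError: 'float' object has no attribute 'round'
```

```bash
sed -i 's/s\["grip_width"\].round(4)/round(s["grip_width"],4)/' h.py; python3 - <<'E'
from h import *
from plant import robot
avg(robot)
E
```

```text
t 15.53 knob 0.5516 deg 31.61 Mz 0.216 0.016 tau6 0.203 0.0 w 0.0147 F [-1.3 -1.6  5.1]
```

Call:
arm_command([
  {"tx": 0,"ty": 0,"tz": 0,"rx": 0,"ry": 0,"rz": 0.25,"jaw": -1},
  {"tx": 0,"ty": 0,"tz": 0,"rx": 0,"ry": 0,"rz": 0.25,"jaw": -1},
  {"tx": 0,"ty": 0,"tz": 0,"rx": 0,"ry": 0,"rz": 0,"jaw": -1},
  {"tx": 0,"ty": 0,"tz": 0,"rx": 0,"ry": 0,"rz": 0,"jaw": -1},
])

```text
t: 15.87
position: [0.5385, 0.126, 0.0408]
tcp_rot: [[-0.936, 0.351, 0.0], [0.351, 0.936, 0.001], [0.0, 0.001, -1.0]]
contact_force: [-0.5, -1.6, 4.9]
grip_width: 0.0147
grasp_force: 59.4
```

```bash
python3 - <<'E'
from h import *
from plant import robot
avg(robot)
E
```

```text
t 16.17 knob 0.604 deg 34.61 Mz 0.211 0.014 tau6 0.205 0.0 w 0.0144 F [-1.9 -2.   5.2]
```

tau6 is a clean signal, with a free-turning baseline of about 0.204 N m. The target is about 0.37.

Call:
arm_command([
  {"tx": 0,"ty": 0,"tz": 0,"rx": 0,"ry": 0,"rz": 0.25,"jaw": -1},
  {"tx": 0,"ty": 0,"tz": 0,"rx": 0,"ry": 0,"rz": 0.25,"jaw": -1},
  {"tx": 0,"ty": 0,"tz": 0,"rx": 0,"ry": 0,"rz": 0,"jaw": -1},
  {"tx": 0,"ty": 0,"tz": 0,"rx": 0,"ry": 0,"rz": 0,"jaw": -1},
])

```text
t: 16.5
position: [0.5384, 0.126, 0.0408]
tcp_rot: [[-0.917, 0.4, 0.0], [0.4, 0.917, 0.001], [0.0, 0.001, -1.0]]
contact_force: [-0.5, -2.3, 6.5]
grip_width: 0.0143
grasp_force: 59.4
```

```bash
python3 - <<'E'
from h import *
from plant import robot
avg(robot,3)
E
```

```text
t 16.65 knob 0.6564 deg 37.61 Mz 0.164 0.02 tau6 0.205 0.0 w 0.0147 F [-0.8 -2.4  4.7]
```

Call:
arm_command([
  {"tx": 0,"ty": 0,"tz": 0,"rx": 0,"ry": 0,"rz": 0.25,"jaw": -1},
  {"tx": 0,"ty": 0,"tz": 0,"rx": 0,"ry": 0,"rz": 0.25,"jaw": -1},
  {"tx": 0,"ty": 0,"tz": 0,"rx": 0,"ry": 0,"rz": 0,"jaw": -1},
  {"tx": 0,"ty": 0,"tz": 0,"rx": 0,"ry": 0,"rz": 0,"jaw": -1},
])

```text
t: 16.98
position: [0.5384, 0.1259, 0.0408]
tcp_rot: [[-0.894, 0.447, 0.0], [0.447, 0.894, 0.001], [0.0, 0.001, -1.0]]
contact_force: [-0.6, -2.5, 5.3]
grip_width: 0.0149
grasp_force: 59.4
```

```bash
python3 - <<'E'
from h import *
from plant import robot
avg(robot,3)
E
```

```text
t 17.13 knob 0.7088 deg 40.61 Mz 0.196 0.005 tau6 0.205 0.0 w 0.0145 F [-0.9 -2.2  4.9]
```

Call:
arm_command([
  {"tx": 0,"ty": 0,"tz": 0,"rx": 0,"ry": 0,"rz": 0.25,"jaw": -1},
  {"tx": 0,"ty": 0,"tz": 0,"rx": 0,"ry": 0,"rz": 0.25,"jaw": -1},
  {"tx": 0,"ty": 0,"tz": 0,"rx": 0,"ry": 0,"rz": 0,"jaw": -1},
  {"tx": 0,"ty": 0,"tz": 0,"rx": 0,"ry": 0,"rz": 0,"jaw": -1},
])

```text
t: 17.47
position: [0.5384, 0.1259, 0.0408]
tcp_rot: [[-0.87, 0.493, 0.0], [0.493, 0.87, 0.001], [0.0, 0.001, -1.0]]
contact_force: [-0.4, -1.8, 5.1]
grip_width: 0.0147
grasp_force: 59.4
```

```bash
python3 - <<'E'
from h import *
from plant import robot
avg(robot,3)
E
```

```text
t 17.62 knob 0.7611 deg 43.61 Mz 0.197 0.029 tau6 0.205 0.0 w 0.0144 F [-1.6 -2.4  5.3]
```

Call:
arm_command([
  {"tx": 0,"ty": 0,"tz": 0,"rx": 0,"ry": 0,"rz": 0.25,"jaw": -1},
  {"tx": 0,"ty": 0,"tz": 0,"rx": 0,"ry": 0,"rz": 0.25,"jaw": -1},
  {"tx": 0,"ty": 0,"tz": 0,"rx": 0,"ry": 0,"rz": 0,"jaw": -1},
  {"tx": 0,"ty": 0,"tz": 0,"rx": 0,"ry": 0,"rz": 0,"jaw": -1},
])

```text
t: 17.95
position: [0.5384, 0.1259, 0.0408]
tcp_rot: [[-0.843, 0.538, 0.0], [0.538, 0.843, 0.001], [0.0, 0.001, -1.0]]
contact_force: [-1.5, -2.7, 5.9]
grip_width: 0.0144
grasp_force: 59.4
```

```bash
python3 - <<'E'
from h import *
from plant import robot
avg(robot,3)
E
```

```text
t 18.1 knob 0.8135 deg 46.61 Mz 0.219 0.004 tau6 0.205 0.0 w 0.0146 F [-1.  -2.   5.8]
```

Call:
arm_command([
  {"tx": 0,"ty": 0,"tz": 0,"rx": 0,"ry": 0,"rz": 0.25,"jaw": -1},
  {"tx": 0,"ty": 0,"tz": 0,"rx": 0,"ry": 0,"rz": 0.25,"jaw": -1},
  {"tx": 0,"ty": 0,"tz": 0,"rx": 0,"ry": 0,"rz": 0,"jaw": -1},
  {"tx": 0,"ty": 0,"tz": 0,"rx": 0,"ry": 0,"rz": 0,"jaw": -1},
])

```text
t: 18.43
position: [0.5384, 0.1258, 0.0408]
tcp_rot: [[-0.813, 0.582, 0.0], [0.582, 0.813, 0.001], [0.0, 0.001, -1.0]]
contact_force: [-1.2, -2.3, 6.0]
grip_width: 0.0144
grasp_force: 59.5
```

```bash
python3 - <<'E'
from h import *
from plant import robot
avg(robot,3)
E
```

```text
t 18.58 knob 0.8658 deg 49.61 Mz 0.269 0.031 tau6 0.237 0.0 w 0.0146 F [-1.  -1.9  5.2]
```

Call:
arm_command([
  {"tx": 0,"ty": 0,"tz": 0,"rx": 0,"ry": 0,"rz": 0.2,"jaw": -1},
  {"tx": 0,"ty": 0,"tz": 0,"rx": 0,"ry": 0,"rz": 0.2,"jaw": -1},
  {"tx": 0,"ty": 0,"tz": 0,"rx": 0,"ry": 0,"rz": 0,"jaw": -1},
  {"tx": 0,"ty": 0,"tz": 0,"rx": 0,"ry": 0,"rz": 0,"jaw": -1},
])

```text
t: 18.92
position: [0.5384, 0.1258, 0.0408]
tcp_rot: [[-0.789, 0.615, 0.0], [0.615, 0.789, 0.001], [0.0, 0.001, -1.0]]
contact_force: [-2.0, -2.5, 5.2]
grip_width: 0.0149
grasp_force: 59.5
```

```bash
python3 - <<'E'
from h import *
from plant import robot
avg(robot,3)
E
```

```text
t 19.07 knob 0.9075 deg 51.99 Mz 0.315 0.007 tau6 0.314 0.0 w 0.0143 F [-1.  -2.5  6. ]
```

Call:
arm_command([
  {"tx": 0,"ty": 0,"tz": 0,"rx": 0,"ry": 0,"rz": 0.12,"jaw": -1},
  {"tx": 0,"ty": 0,"tz": 0,"rx": 0,"ry": 0,"rz": 0.12,"jaw": -1},
  {"tx": 0,"ty": 0,"tz": 0,"rx": 0,"ry": 0,"rz": 0,"jaw": -1},
  {"tx": 0,"ty": 0,"tz": 0,"rx": 0,"ry": 0,"rz": 0,"jaw": -1},
])

```text
t: 19.4
position: [0.5384, 0.1258, 0.0408]
tcp_rot: [[-0.773, 0.634, 0.0], [0.634, 0.773, 0.001], [0.0, 0.001, -1.0]]
contact_force: [-2.5, -2.7, 6.3]
grip_width: 0.0146
grasp_force: 59.5
```

```bash
python3 - <<'E'
from h import *
from plant import robot
avg(robot,4)
E
```

```text
t 19.6 knob 0.9324 deg 53.42 Mz 0.413 0.04 tau6 0.392 0.0 w 0.0144 F [-2.1 -3.   6. ]
```

The torque rise is 0.188 N m, about 13 N; the angle since the bite suggests 8 to 10 N. Both are inside the 7-18 N window. I release gently and lift out.

Call:
arm_command([
  {"tx": 0,"ty": 0,"tz": 0,"rx": 0,"ry": 0,"rz": 0,"jaw": -0.55},
  {"tx": 0,"ty": 0,"tz": 0,"rx": 0,"ry": 0,"rz": 0,"jaw": -0.45},
  {"tx": 0,"ty": 0,"tz": 0,"rx": 0,"ry": 0,"rz": 0,"jaw": -0.3},
  {"tx": 0,"ty": 0,"tz": 0,"rx": 0,"ry": 0,"rz": 0,"jaw": -0.3},
  {"tx": 0,"ty": 0,"tz": 0,"rx": 0,"ry": 0,"rz": 0,"jaw": -0.3},
  {"tx": 0,"ty": 0,"tz": 0,"rx": 0,"ry": 0,"rz": 0,"jaw": -0.3},
])

```text
t: 20.1
position: [0.5383, 0.1254, 0.0402]
tcp_rot: [[-0.771, 0.636, -0.0], [0.636, 0.771, 0.0], [0.0, 0.0, -1.0]]
contact_force: [-0.3, -0.7, 0.4]
grip_width: 0.0298
grasp_force: 0.0
```

```bash
python3 - <<'E'
from h import *
from plant import robot
avg(robot,2);status(robot)
E
```

```text
t 20.2 knob 0.935 deg 53.57 Mz -0.016 0.013 tau6 -0.001 0.0 w 0.0298 F [-0.4 -0.3 -0.6]
t 20.2 fix pos mm [ 1.4 70.  40.3] yaw of y-axis err -53.57 z [-0.  0. -1.] F [-0.37 -0.34 -0.57] M [-0.047  0.086 -0.029] w 29.8 g 0.0 j [13.1 27.1 -7.1 55.9  0.  52.6]
```

Call:
arm_command([
  {"tx": 0,"ty": 0,"tz": -0.2,"rx": 0,"ry": 0,"rz": 0,"jaw": -0.3},
  {"tx": 0,"ty": 0,"tz": -0.5,"rx": 0,"ry": 0,"rz": 0,"jaw": -0.3},
  {"tx": 0,"ty": 0,"tz": -0.8,"rx": 0,"ry": 0,"rz": 0,"jaw": -0.3},
  {"tx": 0,"ty": 0,"tz": -0.9,"rx": 0,"ry": 0,"rz": 0,"jaw": -0.3},
  {"tx": 0.9,"ty": 0,"tz": 0,"rx": 0,"ry": 0,"rz": 0,"jaw": -0.3},
  {"tx": 0.9,"ty": 0,"tz": 0,"rx": 0,"ry": 0,"rz": 0,"jaw": -0.3},
  {"tx": 0,"ty": 0,"tz": 0,"rx": 0,"ry": 0,"rz": 0,"jaw": -0.3},
  {"tx": 0,"ty": 0,"tz": 0,"rx": 0,"ry": 0,"rz": 0,"jaw": -0.3},
  {"tx": 0,"ty": 0,"tz": 0,"rx": 0,"ry": 0,"rz": 0,"jaw": -0.3},
])

```text
t: 20.95
position: [0.4833, 0.1713, 0.137]
tcp_rot: [[-0.772, 0.636, 0.001], [0.636, 0.772, 0.0], [-0.001, 0.001, -1.0]]
contact_force: [0.3, 0.4, -0.2]
grip_width: 0.0298
grasp_force: 0.0
```

```bash
python3 - <<'E'
from h import *
from plant import robot
s=status(robot)
c=robot.camera("wrist");pickle.dump((s,c),open("pics/w7.pkl","wb"))
cv2.imwrite("pics/w7.png",cv2.resize(c["color"][:,:,::-1],(800,600),interpolation=2))
E
```

```text
t 20.95 fix pos mm [-40.9 127.9 137. ] yaw of y-axis err -53.54 z [ 0.001 -0.    -1.   ] F [ 0.35  0.31 -0.19] M [ 0.005 -0.007 -0.008] w 29.8 g 0.0 j [19.5 17.6 -5.6 66.7 -0.  59. ]
```

View pics/w7.png

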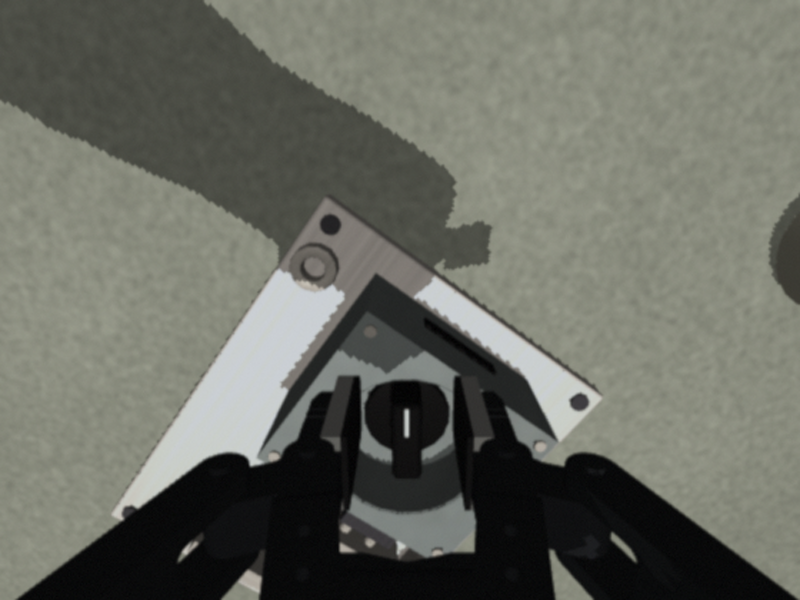

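The mark at (406,423) is still aligned with the tool, so the knob held its angle. I clear the arm for a numeric top-camera check of the module's end.

Call:
arm_command([
  {"tx": 0.8,"ty": 0,"tz": -0.4,"rx": 0,"ry": 0,"rz": 0,"jaw": -0.3},
  {"tx": 0.9,"ty": 0,"tz": 0,"rx": 0,"ry": 0,"rz": 0,"jaw": -0.3},
  {"tx": 0.9,"ty": 0,"tz": 0,"rx": 0,"ry": 0,"rz": 0,"jaw": -0.3},
  {"tx": 0.9,"ty": 0,"tz": 0,"rx": 0,"ry": 0,"rz": 0,"jaw": -0.3},
  {"tx": 0.8,"ty": 0,"tz": 0,"rx": 0,"ry": 0,"rz": 0,"jaw": -0.3},
  {"tx": 0,"ty": 0,"tz": 0,"rx": 0,"ry": 0,"rz": 0,"jaw": -0.3},
  {"tx": 0,"ty": 0,"tz": 0,"rx": 0,"ry": 0,"rz": 0,"jaw": -0.3},
])

```text
t: 21.58
position: [0.3501, 0.2811, 0.1524]
tcp_rot: [[-0.773, 0.635, 0.0], [0.635, 0.773, -0.0], [-0.001, 0.0, -1.0]]
contact_force: [0.3, 0.5, 0.4]
grip_width: 0.0296
grasp_force: 0.0
```

```bash
python3 - <<'E'
from h import *
from plant import robot
c0=pickle.load(open("pics/top0.pkl","rb"))
ims=[robot.camera("top")["color"].astype(float) for _ in range(4)]
im=np.mean(ims,0).mean(2).astype(np.float32);i0=c0["color"].mean(2).astype(np.float32)
xs=np.arange(-45,100,2.)
for z in (.06,):
  for y0 in (-86,-70,-54):
    for nm,I in(("old",i0),("new",im)):
        prof=0
        for y in np.arange(y0-6,y0+6.1,1):
            P=np.array([(F@[x/1000,y/1000,z,1])[:3] for x in xs]);q=proj(c0,P).astype(np.float32)
            prof=prof+cv2.remap(I,q[:,:1],q[:,1:],1)[:,0]/13
        print(z,y0,nm,prof.astype(int).tolist())
s=status(robot)
E
```

```text
0.06 -86 old [158, 157, 159, 162, 161, 159, 158, 158, 157, 145, 120, 98, 106, 127, 139, 138, 148, 154, 154, 154, 152, 149, 155, 154, 149, 148, 150, 153, 150, 146, 145, 149, 148, 145, 143, 150, 153, 150, 147, 146, 148, 152, 147, 145, 151, 154, 152, 154, 156, 157, 155, 156, 157, 159, 160, 152, 129, 102, 81, 61, 65, 100, 140, 159, 159, 159, 158, 154, 153, 157, 162, 151, 129]
0.06 -86 new [161, 161, 163, 165, 166, 165, 162, 163, 165, 166, 165, 162, 163, 164, 163, 161, 162, 163, 165, 166, 164, 152, 128, 101, 81, 85, 118, 144, 152, 157, 160, 162, 162, 159, 156, 156, 160, 158, 154, 156, 156, 156, 154, 155, 157, 157, 152, 139, 136, 133, 131, 136, 139, 136, 130, 137, 153, 159, 158, 154, 132, 120, 143, 162, 163, 163, 161, 158, 157, 161, 165, 155, 133]
0.06 -70 old [164, 164, 163, 164, 164, 164, 164, 163, 151, 126, 102, 81, 95, 126, 145, 149, 152, 151, 155, 158, 160, 161, 161, 159, 158, 160, 159, 154, 155, 158, 157, 154, 144, 120, 99, 98, 96, 92, 93, 96, 95, 105, 128, 153, 161, 161, 158, 156, 157, 163, 164, 164, 163, 164, 163, 158, 142, 109, 82, 63, 68, 104, 143, 158, 158, 159, 158, 155, 153, 1
[... 615 characters left out ...]
54, 157, 157, 156, 160, 163, 163, 163, 164, 163, 162, 155, 135, 105, 81, 61, 67, 100, 139, 158, 158, 159, 158, 156, 156, 159, 162, 150, 128]
0.06 -54 new [168, 168, 168, 168, 168, 168, 168, 168, 168, 168, 168, 168, 168, 168, 167, 168, 168, 168, 168, 167, 166, 154, 128, 101, 80, 86, 120, 147, 155, 163, 165, 162, 163, 165, 163, 157, 158, 163, 165, 161, 157, 160, 164, 166, 167, 161, 147, 137, 138, 137, 134, 130, 132, 135, 135, 138, 148, 160, 164, 159, 135, 119, 142, 162, 162, 163, 162, 160, 160, 163, 166, 155, 131]
t 21.78 fix pos mm [-142.4  265.3  152.3] yaw of y-axis err -53.71 z [ 0. -0. -1.] F [ 0.07  0.03 -0.13] M [-0.047 -0.036  0.008] w 29.9 g 0.0 j [ 38.5  10.1 -13.2  66.7  -0.   78.2]
```

The edges suggest a gap of perhaps 3 mm to the stop, too close to the limit. I measure it with the wrist camera straight above the gap.

Call:
arm_command([
  {"tx": -0.3,"ty": 0,"tz": 0,"rx": 0,"ry": 0,"rz": -1,"jaw": -1},
  {"tx": 0,"ty": 0,"tz": 0,"rx": 0,"ry": 0,"rz": -1,"jaw": -1},
  {"tx": 0,"ty": 0,"tz": 0,"rx": 0,"ry": 0,"rz": -1,"jaw": -1},
  {"tx": 0,"ty": 0,"tz": 0,"rx": 0,"ry": 0,"rz": -1,"jaw": -1},
  {"tx": 0,"ty": 0,"tz": 0,"rx": 0,"ry": 0,"rz": -1,"jaw": -1},
  {"tx": 0,"ty": 0,"tz": 0,"rx": 0,"ry": 0,"rz": -1,"jaw": -1},
  {"tx": 0,"ty": 0,"tz": 0,"rx": 0,"ry": 0,"rz": -1,"jaw": -1},
  {"tx": 0,"ty": 0,"tz": 0,"rx": 0,"ry": 0,"rz": -1,"jaw": -1},
  {"tx": 0,"ty": 0,"tz": 0,"rx": 0,"ry": 0,"rz": -0.95,"jaw": -1},
  {"tx": 0,"ty": 0,"tz": 0,"rx": 0,"ry": 0,"rz": 0,"jaw": -1},
])

```text
t: 22.62
position: [0.3605, 0.2721, 0.1523]
tcp_rot: [[-0.97, -0.244, 0.0], [-0.244, 0.97, -0.0], [-0.0, -0.0, -1.0]]
contact_force: [-0.7, 0.4, -0.9]
grip_width: 0.0001
grasp_force: 0.0
```

```bash
python3 - <<'E'
from h import *
from plant import robot
s=status(robot,(-2,-68,110))
E
```

```text
t 22.62 fix pos mm [-135.5  255.5  152.3] yaw of y-axis err 0.06 z [ 0. -0. -1.] F [-0.57  0.6  -0.91] M [ 0.001  0.012 -0.011] w 0.1 g 0.0 j [ 37.   10.4 -12.9  66.8  -0.   22.9]
units [-3.328 -8.091  1.059]
```

Call:
arm_command([
  {"tx": -0.37,"ty": -0.9,"tz": 0,"rx": 0,"ry": 0,"rz": 0,"jaw": -1},
  {"tx": -0.37,"ty": -0.9,"tz": 0,"rx": 0,"ry": 0,"rz": 0,"jaw": -1},
  {"tx": -0.37,"ty": -0.9,"tz": 0,"rx": 0,"ry": 0,"rz": 0,"jaw": -1},
  {"tx": -0.37,"ty": -0.9,"tz": 0,"rx": 0,"ry": 0,"rz": 0,"jaw": -1},
  {"tx": -0.37,"ty": -0.9,"tz": 0,"rx": 0,"ry": 0,"rz": 0,"jaw": -1},
  {"tx": -0.37,"ty": -0.9,"tz": 0,"rx": 0,"ry": 0,"rz": 0,"jaw": -1},
  {"tx": -0.37,"ty": -0.9,"tz": 0,"rx": 0,"ry": 0,"rz": 0,"jaw": -1},
  {"tx": -0.37,"ty": -0.9,"tz": 0,"rx": 0,"ry": 0,"rz": 0,"jaw": -1},
  {"tx": -0.37,"ty": -0.9,"tz": 0,"rx": 0,"ry": 0,"rz": 0,"jaw": -1},
  {"tx": 0,"ty": 0,"tz": 0,"rx": 0,"ry": 0,"rz": 0,"jaw": -1},
])

```text
t: 23.45
position: [0.5719, -0.0155, 0.1517]
tcp_rot: [[-0.972, -0.234, 0.003], [-0.234, 0.972, -0.003], [-0.002, -0.003, -1.0]]
contact_force: [-0.2, 1.0, 0.3]
grip_width: -0.0002
grasp_force: 0.0
```

Call:
arm_command([
  {"tx": 0,"ty": 0,"tz": 0.4,"rx": 0,"ry": 0,"rz": 0,"jaw": -1},
  {"tx": 0,"ty": 0,"tz": 0.3,"rx": 0,"ry": 0,"rz": 0,"jaw": -1},
  {"tx": 0,"ty": 0,"tz": 0,"rx": 0,"ry": 0,"rz": 0,"jaw": -1},
  {"tx": 0,"ty": 0,"tz": 0,"rx": 0,"ry": 0,"rz": 0,"jaw": -1},
  {"tx": 0,"ty": 0,"tz": 0,"rx": 0,"ry": 0,"rz": 0,"jaw": -1},
])

```text
t: 23.87
position: [0.5681, -0.0088, 0.1249]
tcp_rot: [[-0.97, -0.243, 0.0], [-0.243, 0.97, -0.0], [-0.0, -0.0, -1.0]]
contact_force: [0.1, 0.5, -0.5]
grip_width: 0.0002
grasp_force: 0.0
```

```bash
python3 - <<'E'
from h import *
from plant import robot
s=status(robot)
ims=[robot.camera("wrist") for _ in range(3)];c=ims[0];T=wT(s,c)
pickle.dump((s,c),open("pics/w8.pkl","wb"))
I=np.mean([i["color"] for i in ims],0).mean(2).astype(np.float32)
print("cam fix",(Fi@T[:,3])[:3].round(4))
xs=np.arange(-6,100,1.)
for y in(-88,-80,-70,-60,-52):
    P=np.array([(F@[x/1000,(y+d)/1000,.055,1])[:3] for d in np.arange(-1.5,1.6,.5) for x in xs]);q=proj(c,P,T).astype(np.float32)
    v=cv2.remap(I,q[:,:1],q[:,1:],1)[:,0].reshape(-1,len(xs)).mean(0)
    print(y,"from -6:",v[:26].astype(int).tolist(),"| from 62:",v[68:].astype(int).tolist())
print(proj(c,[(F@[x,-.07,.055,1])[:3] for x in(0,.08)],T))
E
```

```text
t 23.87 fix pos mm [ -2.2 -67.3 124.9] yaw of y-axis err 0.05 z [ 0. -0. -1.] F [ 0.22  0.43 -0.46] M [ 0.057  0.019 -0.005] w 0.2 g 0.0 j [ -0.9  24.2   2.2  68.   -0.  -15. ]
cam fix [-0.0819 -0.0672  0.289 ]
-88 from -6: [125, 108, 102, 80, 56, 51, 52, 53, 53, 52, 52, 53, 54, 68, 117, 162, 166, 142, 131, 129, 125, 122, 130, 141, 145, 149] | from 62: [7, 6, 7, 6, 6, 7, 6, 6, 7, 7, 6, 6, 6, 7, 7, 6, 6, 6, 6, 7, 9, 12, 12, 12, 9, 7, 7, 7, 7, 6, 6, 7, 6, 6, 6, 6, 7, 6]
-80 from -6: [135, 112, 105, 82, 58, 52, 51, 52, 52, 52, 52, 53, 54, 69, 117, 153, 155, 127, 100, 89, 98, 139, 170, 176, 177, 179] | from 62: [30, 31, 31, 33, 34, 35, 35, 35, 36, 37, 40, 35, 20, 9, 7, 7, 7, 6, 7, 7, 8, 8, 7, 7, 7, 6, 6, 6, 6, 6, 6, 6, 6, 6, 6, 6, 6, 6]
-70 from -6: [107, 108, 106, 83, 57, 52, 52, 53, 53, 54, 54, 53, 53, 59, 80, 97, 105, 107, 105, 103, 105, 124, 155, 179, 186, 187] | from 62: [23, 23, 23, 23, 23, 21, 20, 21, 20, 20, 26, 36, 41, 43, 42, 42, 42, 39, 37, 34, 22, 13, 12, 11, 11, 11, 11, 11, 11, 11, 11, 11, 11, 11, 11, 11, 12, 12]
-60 from -6: [106, 108, 106, 83, 58, 53, 53, 52, 52, 52, 52, 52, 53, 58, 79, 97, 100, 89, 80, 91, 112, 127, 141, 157, 167, 173] | from 62: [42, 42, 42, 42, 42, 42, 42, 42, 42, 43, 51, 68, 77, 73, 59, 42, 29, 20, 14, 11, 8, 6, 6, 6, 6, 6, 6, 6, 6, 6, 6, 6, 6, 6, 6, 5, 6, 5]
-52 from -6: [106, 107, 105, 83, 58, 52, 52, 52, 52, 52, 52, 52, 52, 57, 79, 97, 106, 128, 164, 180, 183, 183, 183, 183, 181, 180] | from 62: [14, 15, 16, 18, 19, 19, 19, 20, 21, 22, 21, 16, 10, 7, 6, 7, 6, 6, 7, 7, 8, 9, 8, 8, 7, 7, 7, 6, 6, 6, 6, 6, 6, 7, 6, 6, 6, 6]
[[280.2256753  217.71645712]
 [280.53163194 312.86746992]]
```

Call:
arm_command([
  {"tx": -0.6,"ty": 0,"tz": 0,"rx": 0,"ry": 0,"rz": 0,"jaw": -1},
  {"tx": -0.8,"ty": 0,"tz": 0,"rx": 0,"ry": 0,"rz": 0,"jaw": -1},
  {"tx": -0.8,"ty": 0,"tz": 0,"rx": 0,"ry": 0,"rz": 0,"jaw": -1},
  {"tx": -0.8,"ty": 0,"tz": 0,"rx": 0,"ry": 0,"rz": 0,"jaw": -1},
  {"tx": -0.5,"ty": 0,"tz": 0,"rx": 0,"ry": 0,"rz": 0,"jaw": -1},
  {"tx": 0,"ty": 0,"tz": 0,"rx": 0,"ry": 0,"rz": 0,"jaw": -1},
  {"tx": 0,"ty": 0,"tz": 0,"rx": 0,"ry": 0,"rz": 0,"jaw": -1},
  {"tx": 0,"ty": 0,"tz": 0,"rx": 0,"ry": 0,"rz": 0,"jaw": -1},
])

```text
t: 24.68
position: [0.7031, 0.0258, 0.1244]
tcp_rot: [[-0.97, -0.245, -0.001], [-0.245, 0.97, -0.0], [0.001, -0.0, -1.0]]
contact_force: [-0.4, 0.1, -0.2]
grip_width: -0.0
grasp_force: 0.0
```

```bash
python3 - <<'E'
from h import *
from plant import robot
s=status(robot)
ims=[robot.camera("wrist") for _ in range(3)];c=ims[0];T=wT(s,c)
pickle.dump((s,c),open("pics/w9.pkl","wb"))
I=np.mean([i["color"] for i in ims],0).mean(2).astype(np.float32)
print("cam fix",(Fi@T[:,3])[:3].round(4))
xs=np.arange(0,115,1.)
for y in(-86,-78,-70,-62,-54):
    P=np.array([(F@[x/1000,(y+d)/1000,.055,1])[:3] for d in np.arange(-1.5,1.6,.5) for x in xs]);q=proj(c,P,T).astype(np.float32)
    v=cv2.remap(I,q[:,:1],q[:,1:],1)[:,0].reshape(-1,len(xs)).mean(0)
    print(y,"from 0:",v[:16].astype(int).tolist(),"| from 64:",v[64:].astype(int).tolist())
print(proj(c,[(F@[x,-.07,.055,1])[:3] for x in(0,.08)],T))
E
```

```text
t 24.68 fix pos mm [137.1 -66.5 124.4] yaw of y-axis err 0.13 z [-0.001 -0.    -1.   ] F [-0.33  0.23 -0.17] M [-0.008 -0.013 -0.001] w -0.0 g 0.0 j [  2.1  40.2  29.2  79.1  -0.  -12.1]
cam fix [ 0.0576 -0.0665  0.2887]
-86 from 0: [0, 0, 182, 183, 183, 183, 184, 184, 183, 184, 183, 180, 159, 175, 182, 180] | from 64: [109, 109, 109, 110, 109, 110, 111, 111, 111, 111, 110, 110, 110, 111, 110, 93, 57, 50, 75, 87, 87, 89, 91, 92, 92, 93, 92, 90, 88, 87, 86, 93, 107, 108, 108, 109, 108, 107, 105, 87, 64, 63, 65, 67, 67, 66, 65, 65, 64, 64, 62]
-78 from 0: [0, 0, 182, 183, 183, 183, 184, 184, 184, 184, 183, 179, 138, 118, 116, 113] | from 64: [69, 69, 68, 68, 68, 81, 103, 109, 109, 108, 108, 108, 108, 109, 111, 94, 58, 50, 74, 86, 87, 89, 91, 91, 92, 93, 92, 90, 89, 88, 86, 93, 107, 108, 108, 108, 108, 107, 104, 86, 65, 65, 65, 63, 63, 64, 64, 64, 64, 63, 63]
-70 from 0: [0, 0, 104, 105, 105, 105, 107, 106, 106, 106, 104, 103, 97, 117, 123, 123] | from 64: [87, 86, 87, 87, 87, 97, 115, 119, 119, 119, 119, 118, 118, 118, 114, 94, 57, 50, 75, 87, 87, 89, 91, 91, 91, 93, 93, 90, 88, 88, 85, 90, 106, 108, 108, 108, 108, 107, 104, 85, 65, 64, 65, 66, 64, 63, 62, 63, 65, 65, 66]
-62 from 0: [0, 0, 104, 105, 105, 105, 107, 106, 106, 106, 104, 102, 98, 112, 117, 117] | from 64: [16, 16, 16, 16, 18, 51, 102, 113, 113, 113, 113, 112, 113, 113, 111, 95, 58, 50, 75, 86, 87, 89, 91, 91, 91, 93, 92, 91, 89, 88, 85, 91, 106, 107, 107, 108, 107, 106, 104, 85, 65, 64, 64, 65, 65, 66, 65, 64, 65, 66, 67]
-54 from 0: [0, 0, 103, 105, 105, 105, 107, 106, 106, 106, 104, 102, 97, 112, 118, 118] | from 64: [66, 66, 67, 66, 67, 82, 109, 115, 115, 115, 115, 115, 114, 114, 112, 95, 58, 50, 75, 86, 86, 89, 91, 91, 91, 92, 92, 90, 89, 88, 85, 92, 106, 107, 106, 107, 107, 106, 104, 85, 64, 62, 62, 61, 61, 62, 64, 64, 64, 63, 62]
[[278.55123846  -3.74379084]
 [278.91958294 133.93747041]]
```

From above, the module spans about x 10 to 80 in the fixture and its front edge is parallel to the stop. That agrees with the hard stall during the push. The clamp held and the robot touches nothing, so I hand in.

```bash
python3 -c "
from plant import robot
print(robot.hand_in())"
```

```text
the job is handed in; nothing more can be done
None
```

I handed the job in at about 25 s. The module hit a hard stall when pushed to the end stop, though the camera left up to 2 mm of doubt about the gap (limit 2.5 mm). The clamp is at about 8–13 N, the gripper is clear of everything, and no verdict came back.

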